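Knock the jammed spacers out of a bottle

ROBOT

A 6-joint arm with a two-finger parallel gripper is mounted at the origin on the work surface. World frame = base frame: x ahead of the robot, y to its left, z up, the work surface at z = 0. Lengths are in m, angles in rad, forces in N, time in s.
With the tool pointing down it reaches from about 0.4 to 0.825 m from the base axis. Payload 7 kg.
Tool frame: the origin (TCP) lies between the finger pads; the fingertips stand arm.nose_length ahead of it and the grasp point (between the pads) is the TCP (arm.nose_length is the distance from the TCP to the fingertips, in m); x points along the fingers, z is the direction in which the jaws open and shut, and the axes are right-handed (so a half turn about x gives the same grasp; the last joint's range is limited). The gripper opens to 88 mm and grips with 3 to 60 N. Pads are 19 mm wide; open, the fingers measure 130 mm over their backs; the gripper's body (78 mm by 193 mm) begins 47 mm behind the grasp point.
Start: joints at [-0.965, 0.359, 0.012, 0, -1.224, -0.288], TCP at [0.211, -0.641, 0.222] pointing down, gripper open.
Joint ranges: [-3.07, 3.07], [-1.43, 2.12], [-1.02, 1.25], [-3.03, 1.67], [-3.05, -0], [-3.03, 3.03]. Speed limits (rad/s): [2.39, 2.39, 3.01, 3.14, 3.14, 3.14].

INTERFACE

Orientations are given as [roll, pitch, yaw] about the fixed x, y, z axes, in that order (R = Rz(yaw) Ry(pitch) Rx(roll)).
In Python, from station import arm, viewer, spotter gives the robot as it stands.
- The arm moves only by the shell command python3 -m handwheel 'ROWS' [FORCE]. ROWS is a JSON object of lists of equal length, an entry for each row: "gripper": the gripper command: -1 is shut, 1 is fully open, values between are in proportion; "travel": the shift along the world's x, y, z each as a share of 500 mm, from -1 to 1, a list of three; "spin": the turn about the world's z as a share of 45 degrees, from -1 to 1. A call has 1 to 20 rows; each row is the pose to reach, as a shift and turn from the pose commanded when the call began; what a row does not reach only later rows make up. A row lasts 1/10 s, in which the tool goes at most 50 mm and 8.59 degrees, less where a joint would pass 70% of its speed; a pose out of reach is approached as far as the arm can. A call with a number of a shift or a turn outside -1 to 1 is refused whole. A call with a gripper value outside its range is refused whole. The fingers move at their own pace and stop on an object; FORCE is the grip in N (left out, the last holds). Time passes only in rows, so rows that repeat a pose let the fingers close. It gives the time, the measured TCP pose, the force and the opening at its end, in the units of the state.
- arm.get_state(): the state, without advancing time (a new reading comes with each control period).
- viewer.grab_frame(name): name is "side" or "top"; returns a dict with "pixels" (480x640x3 uint8, blue, green, red), "fx", "fy", "cx", "cy" (pixels), "eye" and "attitude" of the camera in the world. Camera axes: x right, y down, z forward; pixel columns grow to the right and rows downward; lengths in m; the calibration is good to about 2 mm. A picture is of the moment at which its call begins. There is no depth.
- arm.job_done(): hands the job in, once; it reports no verdict.
Trained networks look in the newest picture that a camera, given by its name, has taken for a name from the list of things; names that differ only in an ending like _2 or _b are one class to them, and where a whole thing is asked for, a point or a joint stands for the part that bears it (a point fixed in the world has none). Each returns a list of dicts, best first, with "conf" (0 to 1); they miss things now and then, are a little off and sometimes report something else, mostly with a low value. They report only what shows in the picture. A call takes as long as a camera call. They do not tell look-alikes from the thing itself.
- spotter.spot_in(camera, label): "rect" ([left, top, right, bottom] in pixels, round what is visible of it).
- spotter.tip_of(camera, label): "at" ([column, row] in pixels: a listed point, or the origin of a listed thing).
The state is a dict: "t": time; "q": joint angles; "qd": joint speeds; "joint_efforts": joint torques, N m; "eef_pos": TCP position; "ee_rot": TCP orientation; "force": force on the tool from outside, world axes, zero at the start; "moment": the same for the moment, N m; "width": finger opening in m.
Only numpy, scipy, OpenCV 4.12 (cv2) and the standard library are available. Lean on these libraries where they do the work, as an engineer would, in place of code of your own. Each camera call takes 0.05 s, during which the arm holds its last target.

TASK

A fat metal spacer is stuck in the neck of the clear bottle lying on the cradle and holds two small ones in behind it. Pick the bottle up, tip it steeply mouth-down over the steel tray and tap its rim against the round bar across the tray until all three spacers have come out into the tray, then lay the empty bottle back on its cradle the way it lay. Leave the other things on the bench where they are.

Things in the scene. Friction and masses are not known exactly. Their poses are not given: they have to be found in the camera images.
- bottle_mid (a point): Clear plastic bottle with a narrow neck, open, 120 mm long, about 0.09 kg without the parts. This point is on its axis at the middle of the barrel. x runs along the bottle's axis away from the mouth, z is up as it lies. Barrel 34 mm across, from 37 mm behind this point (closed end) to 34 mm in front of it (towards the mouth); then a cone 20 mm long, and a neck 22 mm across outside, 16 mm inside and 28 mm long. It lies level at the start.
- bottle_mouth (a point): Centre of the bottle's open rim, at the end of the neck, 82.5 mm from bottle_mid along the bottle's -x. Wall 3 mm thick. Taps across the bottle's axis swing it in the fingers; taps along the axis do not, but may each push it a few millimetres back through the fingers.
- plug: Fat round brass spacer, 12 mm across, 14 mm long, 20 g, gripped in the bottle's neck by a springy lip, its front end some 8 mm inside the rim. Origin at its centre, x along its axis. Tipping or pressing slowly does not free it: each tap that stops the bottle short as it moves mouth-first at 0.2 m/s or more jolts it 2 to 6 mm towards the mouth; after some 6 mm it slides out by itself.
- small0: Small round brass spacer, 7 mm across and 8 mm long, 10 g, loose in the barrel behind the stuck one. Origin at its centre. Once the neck is clear it slides out when the bottle is tipped by some 40 degrees or more.
- small1: The second small spacer, the same as small0.
- tray: Fixed steel tray, 160 mm (x) by 170 mm (y), walls 4 mm thick and 40 mm high, floor 4 mm thick, open on top but for the tap bar that spans it. Origin at the centre of its underside.
- tap_bar: Fixed round hard steel bar, 12 mm across and 162 mm long, that spans the tray along the tray's y, 25 mm to the tray's +x from its centre, on two posts 62 mm high in the side walls. Origin at its middle, on its axis, 54 mm above the bench (top at 60 mm); tray floor lies on both sides of it, to 55 mm on its +x side and 105 mm on its -x side. x is that of the tray.
- cradle: Fixed cradle: base plate 120 mm by 70 mm, 8 mm thick, with two round rails along its x, 94 mm long and 22 mm apart, in which the barrel rests. Origin at the centre of its underside; the mouth of the lying bottle points to its -x.
- cradle_seat (a point): Where bottle_mid lies when the bottle is on the cradle: on the cradle's middle, 60 mm above the bench.
- tin: Bystander: round aluminium tin, 63 mm across, 26 mm high. Origin at the centre of its underside.
- spool: Bystander: spool of wire standing on its flange, 60 mm across, 40 mm high. Origin at the centre of its underside.
- boards: Bystander: pile of circuit boards 100 mm by 120 mm, 17 mm high. Origin at the centre of its underside.
Things that resemble listed ones, but are neither listed nor needed, are in the scene too. Of the things shaped like the part that bears bottle_mid, the clear one is meant. Several things have the shape of the tray; the one meant has the colours described above.

How it is judged:
By the outcome, as a careful person would: the job done as asked, in the order asked, and still so for the second after the job is handed in, with the robot touching nothing.
It also fails if it takes over 48 s, if anything falls off the work surface, if the arm or the gripper's body presses on something with over 40 N, if the wrist force passes 120 N, or if a joint passes its speed limit or range.

## Working session

There is one attempt and no reset: what is moved stays moved. The work goes in short steps, Python scripts to look and compute and a shell command to move; the robot and the scene stay as the last step left them, time stands still between calls to the robot, and variables do not carry over. Pictures are saved under pics/ and viewed, and the job is handed in when it is done.

```bash
ls -la; mkdir -p pics
cat > h.py <<'E'
from station import arm, viewer, spotter
import numpy as np, cv2
from scipy.spatial.transform import Rotation as R
E
python3 - <<'E'
from h import *
print(arm.get_state(), arm.nose_length)
for n in ("side","top"):
    f=viewer.grab_frame(n); cv2.imwrite(f"pics/{n}0.png",f["pixels"]); print({k:v for k,v in f.items() if k!="pixels"})
    for l in ["bottle_mid","bottle_mouth","plug","small0","tray","tap_bar","cradle","cradle_seat","tin","spool","boards"]:
        print(n,l,[(np.round(d["at"]).tolist(),round(d["conf"],2)) for d in spotter.tip_of(n,l)][:5])
E
```

```text
total 12
drwxr-xr-x  3 agent agent 4096 Dec  7 04:51 .
drwxr-xr-x 23 root  root  4096 Dec  7 04:51 ..
drwxr-xr-x  2 agent agent 4096 Dec  7 04:51 pics
{'t': 0.0, 'q': array([-9.64868231e-01,  3.59377930e-01,  1.10571551e-02, -3.29816778e-04,
       -1.22412502e+00, -2.88090674e-01]), 'qd': array([-9.01386324e-04, -5.73873767e-04,  2.41087826e-05, -1.87673208e-04,
        6.12409007e-04, -1.34582577e-04]), 'joint_efforts': array([-1.44930429e-03, -5.82712913e+01,  2.93066275e+01,  6.99723288e+00,
        7.10776090e-03, -1.41165874e-04]), 'eef_pos': array([ 0.21074599, -0.64072477,  0.22073143]), 'ee_rot': array([0.10231426, 1.56911796, 1.99083569]), 'force': array([-0.20441711,  0.77884993,  0.41996913]), 'moment': array([-0.00572595,  0.01730201, -0.06745766]), 'width': 0.087655158036966} 0.019
{'fx': 583.2649675419826, 'fy': 583.2649675419826, 'cx': 328.123855878322, 'cy': 240.3296707985032, 'eye': array([0.26258764, 0.72905129, 0.9625543 ]), 'attitude': array([-2.41628507e+00,  2.03754860e-03, -2.80418542e+00])}
side bottle_mid [([278.0, 321.0], 0.9), ([365.0, 285.0], 0.74), ([295
[... 702 characters left out ...]
 0.38795395, -0.01314682,  1.14876072]), 'attitude': array([-3.00348604, -0.02249604, -1.54601567])}
top bottle_mid [([285.0, 283.0], 0.73), ([218.0, 226.0], 0.64)]
top bottle_mouth [([234.0, 190.0], 0.74), ([129.0, 281.0], 0.64), ([221.0, 225.0], 0.61), ([280.0, 247.0], 0.59)]
top plug []
top small0 []
top tray [([384.0, 135.0], 0.73), ([380.0, 231.0], 0.64), ([425.0, 342.0], 0.57)]
top tap_bar [([385.0, 138.0], 0.93), ([426.0, 356.0], 0.76), ([380.0, 243.0], 0.56)]
top cradle [([224.0, 232.0], 0.64), ([218.0, 226.0], 0.39)]
top cradle_seat [([219.0, 225.0], 0.88), ([379.0, 244.0], 0.28)]
top tin [([303.0, 159.0], 0.88)]
top spool [([154.0, 200.0], 0.57)]
top boards [([474.0, 225.0], 0.77)]
```

View pics/side0.png

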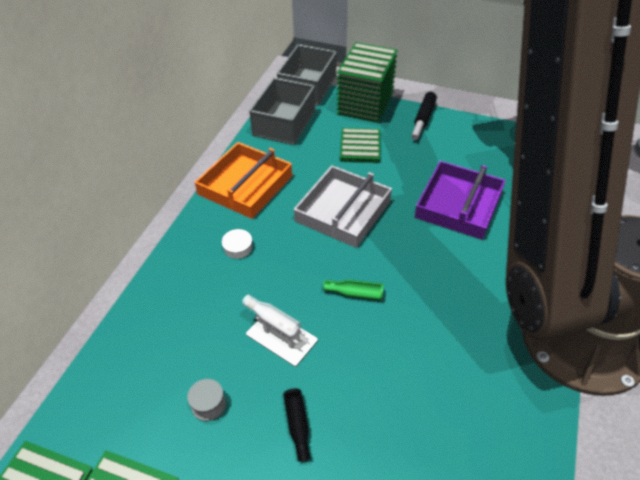

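View pics/top0.png

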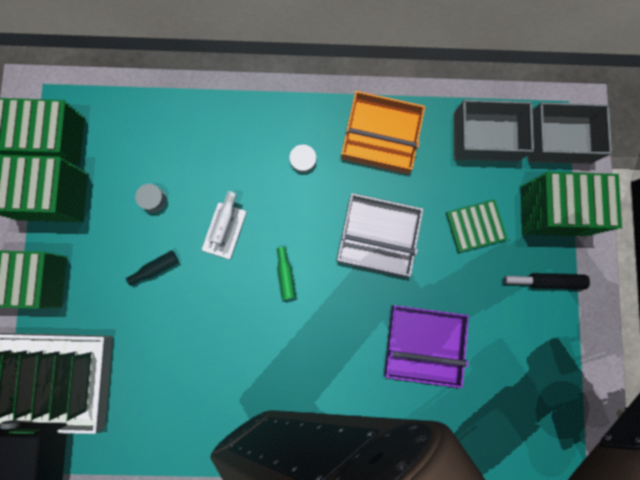

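Run:
```python
import cv2
a=cv2.imread("pics/side0.png")[240:480,160:460]; cv2.imwrite("pics/side0z.png",cv2.resize(a,None,fx=2.5,fy=2.5,interpolation=2))
a=cv2.imread("pics/top0.png")[90:390,100:480]; cv2.imwrite("pics/top0z.png",cv2.resize(a,None,fx=2,fy=2,interpolation=2))
```

```text
(no output)
```

View pics/side0z.png

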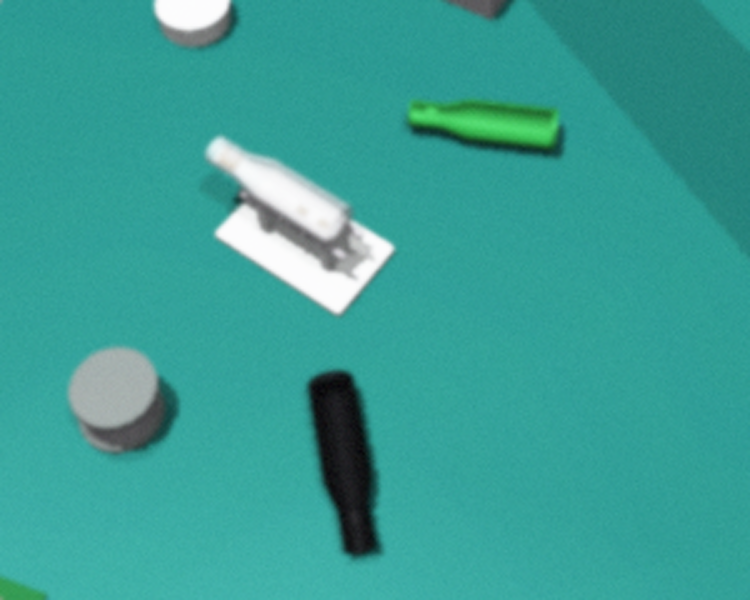

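View pics/top0z.png

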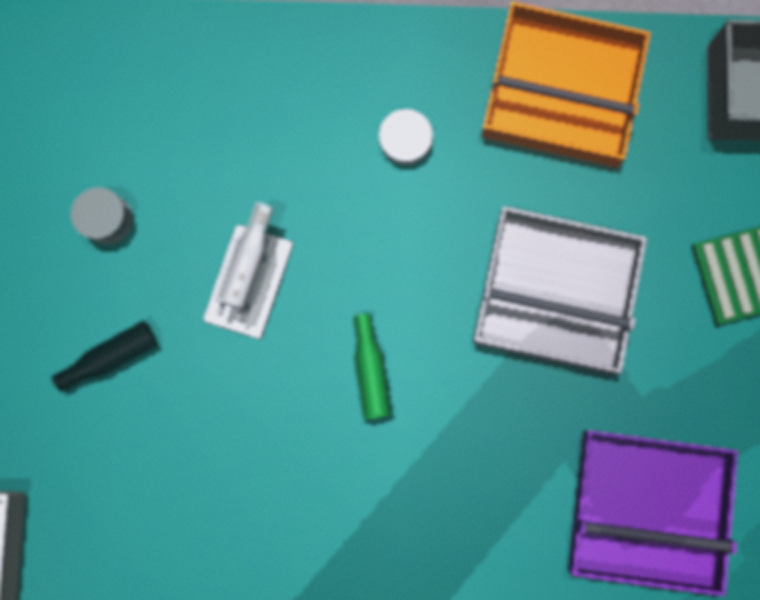

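```bash
cat >> h.py <<'E'
import os,pickle
CAM={"side":dict(f=583.265,cx=328.124,cy=240.330,eye=np.array([0.26258764,0.72905129,0.9625543]),R=R.from_euler("xyz",[-2.41628507,2.03754860e-03,-2.80418542]).as_matrix()),
"top":dict(f=489.603,cx=317.957,cy=232.658,eye=np.array([0.38795395,-0.01314682,1.14876072]),R=R.from_euler("xyz",[-3.00348604,-0.02249604,-1.54601567]).as_matrix())}
def ray(n,uv):
    c=CAM[n]; d=c["R"]@np.array([(uv[0]-c["cx"])/c["f"],(uv[1]-c["cy"])/c["f"],1]); return c["eye"],d/np.linalg.norm(d)
def atz(n,uv,z):
    e,d=ray(n,uv); return e+d*(z-e[2])/d[2]
def tri(us,ut):
    A=np.zeros((3,3));b=np.zeros(3);
    for n,u in(("side",us),("top",ut)):
        e,d=ray(n,u);P=np.eye(3)-np.outer(d,d);A+=P;b+=P@e
    x=np.linalg.solve(A,b);return x
def proj(n,p):
    c=CAM[n];v=c["R"].T@(np.asarray(p)-c["eye"]);return np.array([c["cx"]+c["f"]*v[0]/v[2],c["cy"]+c["f"]*v[1]/v[2]])
def snap(n,tag,box=None,s=1):
    f=viewer.grab_frame(n)["pixels"]
    if box: f=f[box[1]:box[3],box[0]:box[2]]
    cv2.imwrite(f"pics/{tag}.png",cv2.resize(f,None,fx=s,fy=s,interpolation=2))
E
python3 - <<'E'
from h import *
np.set_printoptions(precision=4,suppress=True)
st=arm.get_state();print(st["t"],R.from_euler("xyz",st["ee_rot"]).as_matrix())
print("mid s/t/tri",atz("side",(278,321),.06),atz("top",(218,226),.06),tri((278,321),(218,226)))
print("mouth",atz("side",(248,300),.06),atz("top",(234,190),.06),tri((248,300),(234,190)))
print("seat",atz("side",(280,319),.06),atz("top",(219,225),.06))
print("bar",atz("side",(351,199),.054),atz("top",(380,243),.054))
print("tray",atz("side",(341,212),.0),atz("top",(380,231),.0))
# bar ends from zoomed top (490,292),(632,325)/2+off ; rims corners
for n,u in [("bar endL",(490/2+100,292/2+90)),("bar endR",(632/2+100,325/2+90))]: print(n,atz("top",u,.06))
for u in [(505,210),(645,238),(475,345),(620,375)]: print("rim",atz("top",(u[0]/2+100,u[1]/2+90),.04))
for u in [(237,226),(292,242),(206,320),(262,338)]: print("plate",atz("top",(u[0]/2+100,u[1]/2+90),.008))
print("tin",atz("top",(303,159),.0),"spool",atz("top",(154,200),0),"boards",atz("top",(474,225),0))
E
```

```text
1.2 [[-0.     -0.9499 -0.3125]
 [-0.     -0.3125  0.9499]
 [-1.      0.      0.    ]]
mid s/t/tri [0.5506 0.1925 0.06  ] [0.5487 0.1903 0.06  ] [0.5502 0.191  0.0577]
mouth [0.6226 0.1674 0.06  ] [0.6321 0.1586 0.06  ] [0.6314 0.1597 0.0473]
seat [0.5488 0.1872 0.06  ] [0.551  0.1882 0.06  ]
bar [ 0.5236 -0.1628  0.054 ] [ 0.5211 -0.1747  0.054 ]
tray [ 0.5478 -0.1676  0.    ] [ 0.5563 -0.1824  0.    ]
bar endL [ 0.534  -0.0948  0.06  ]
bar endR [ 0.5011 -0.2549  0.06  ]
rim [ 0.6329 -0.1121  0.04  ]
rim [ 0.6047 -0.2747  0.04  ]
rim [ 0.4755 -0.0803  0.04  ]
rim [ 0.4459 -0.2455  0.04  ]
plate [0.6113 0.2018 0.008 ]
plate [0.594  0.1362 0.008 ]
plate [0.4989 0.2318 0.008 ]
plate [0.4796 0.1658 0.008 ]
tin [0.727  0.0056 0.    ] spool [0.6156 0.356  0.    ] boards [ 0.5772 -0.4078  0.    ]
```

Run:
```python
from h import *
for n,box in(("top",(180,160,280,280)),("side",(220,270,340,380))):
    im=cv2.imread(f"pics/{n}0.png");s=5 if n=="top" else 5
    outs=[]
    for (x,y,a) in [(0.5495,0.190,-15),(0.5495,0.190,-18)]:
        z=cv2.resize(im[box[1]:box[3],box[0]:box[2]],None,fx=s,fy=s,interpolation=2)
        d=np.array([np.cos(np.radians(a)),np.sin(np.radians(a)),0]);nn=np.array([-d[1],d[0],0]);m=np.array([x,y,.06])
        def P(l,w,h=0): 
            q=proj(n,m+d*l+nn*w+np.array([0,0,h]));return tuple(int(v) for v in (q-np.array(box[:2])+.5)*s)
        prof=[(-.037,.017),(.034,.017),(.054,.011),(.0825,.011)]
        for sg in(1,-1):
            for i in range(3): cv2.line(z,P(prof[i][0],sg*prof[i][1]),P(prof[i+1][0],sg*prof[i+1][1]),(0,0,255),1)
        cv2.line(z,P(-.037,0),P(.0825,0),(255,0,0),1)
        outs.append(z)
    o=np.hstack(outs); k=min(800/o.shape[1],600/o.shape[0]);cv2.imwrite(f"pics/ov_{n}.png",cv2.resize(o,None,fx=k,fy=k))
```

```text
(no output)
```

View pics/ov_top.png

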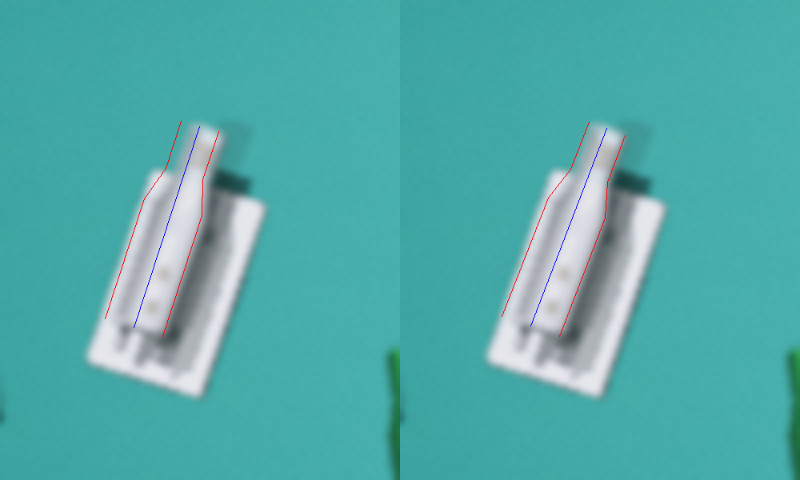

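View pics/ov_side.png

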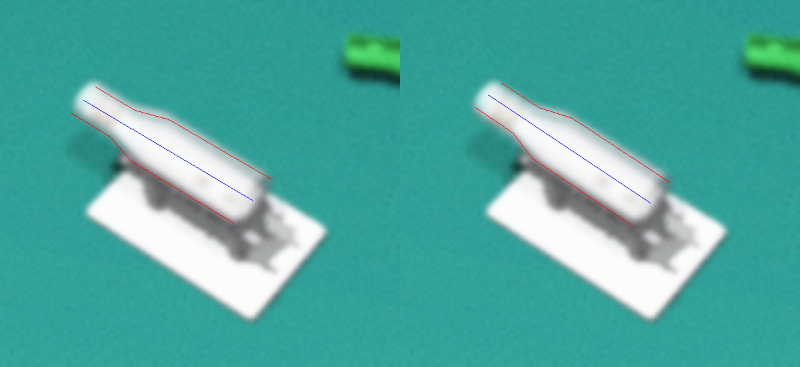

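```bash
python3 -m handwheel '{"gripper":[1,1,1,1,1,1,1,1,1],"travel":[[0.32,0.83,0],[0.32,0.83,0],[0.32,0.83,0],[0.32,0.83,0],[0.32,0.83,0],[0.32,0.83,0],[0.32,0.83,0],[0.32,0.83,0],[0.32,0.83,0]],"spin":[-0.37,-0.37,-0.37,-0.37,-0.37,-0.37,-0.37,-0.37,-0.37]}' 30
```

```text
t: 2.1
eef_pos: [0.3713, -0.2242, 0.2222]
ee_rot: [-1.717, 1.569, -0.119]
force: [0.9, -0.4, 0.3]
width: 0.0877
```

```bash
python3 -m handwheel '{"gripper":[1,1,1,1,1,1,1,1,1,1,1,1],"travel":[[0.314,0.838,0],[0.314,0.838,0],[0.314,0.838,0],[0.314,0.838,0],[0.314,0.838,0],[0.314,0.838,0],[0.314,0.838,0],[0.314,0.838,-0.1],[0.314,0.838,-0.2],[0.314,0.838,-0.2],[0.314,0.838,-0.2],[0.314,0.838,-0.2]],"spin":[-0.368,-0.368,-0.368,-0.368,-0.368,-0.368,-0.368,-0.368,-0.368,-0.368,-0.368,-0.368]}' 30
python3 - <<'E'
from h import *
s=arm.get_state();print(s["t"],s["eef_pos"],R.from_euler("xyz",s["ee_rot"]).as_matrix()[:,2],s["q"])
snap("side","s1",(180,200,400,380),3.5)
E
```

```text
t: 3.3
eef_pos: [0.5273, 0.193, 0.12]
ee_rot: [2.553, 1.567, -2.42]
force: [-0.1, -0.4, 0.4]
width: 0.0876
3.3 [0.52733399 0.1930075  0.12004487] [ 0.2576551   0.96623244 -0.00295317] [ 6.99494115e-01  2.64105589e-01 -3.75121180e-01  9.94534788e-05
 -9.35118297e-01 -2.53094828e+00]
```

View pics/s1.png

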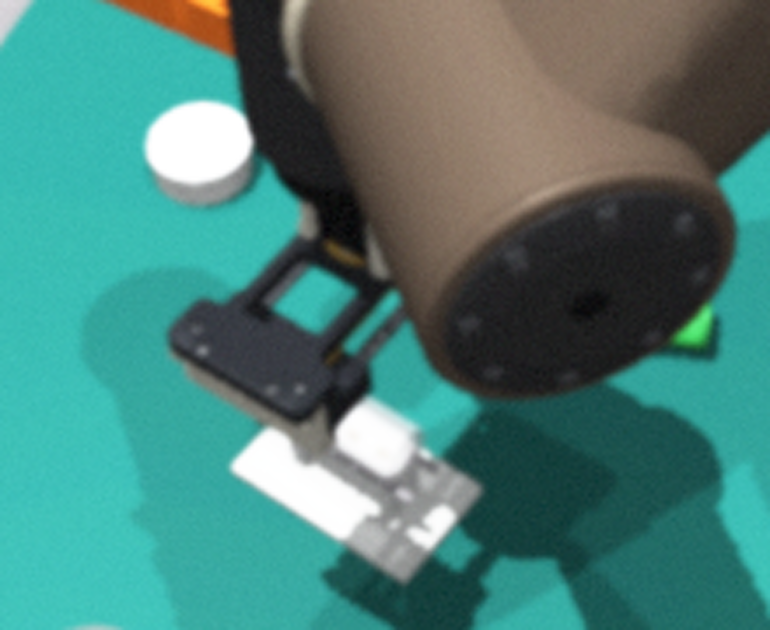

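```bash
python3 -m handwheel '{"gripper":[1,1,1,-1,-1,-1,-1,-1,-1],"travel":[[0,0,-0.06],[0,0,-0.12],[0,0,-0.12],[0,0,-0.12],[0,0,-0.12],[0,0,-0.12],[0,0,-0.12],[0,0,-0.12],[0,0,-0.12]],"spin":[0,0,0,0,0,0,0,0,0]}' 20
python3 - <<'E'
from h import *
s=arm.get_state();print(s["t"],s["eef_pos"],s["width"],s["force"])
snap("side","s2",(180,200,400,380),3.5)
E
```

```text
t: 4.25
eef_pos: [0.528, 0.1929, 0.062]
ee_rot: [-0.653, 1.57, 0.656]
force: [-0.5, -0.3, -0.7]
width: 0.0448
4.25 [0.52798881 0.19290216 0.06195649] 0.04484972026121175 [-0.54634723 -0.26089703 -0.6558258 ]
```

View pics/s2.png

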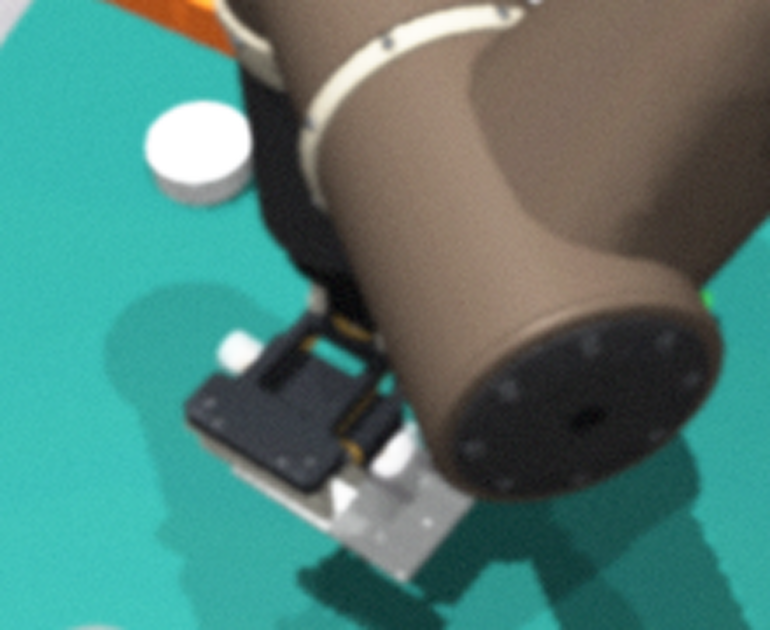

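```bash
python3 -m handwheel '{"gripper":[-1,-1,-1,-1],"travel":[[0,0,0],[0,0,0],[0,0,0],[0,0,0]],"spin":[0,0,0,0]}' 20
```

```text
t: 4.7
eef_pos: [0.5283, 0.1934, 0.062]
ee_rot: [-0.548, 1.57, 0.761]
force: [-1.4, 4.2, 4.6]
width: 0.029
```

Run:
```python
from h import *
s=arm.get_state();print(s["t"],s["eef_pos"],s["width"],s["force"],s["moment"])
snap("side","s3",(180,200,400,380),3.5)
snap("top","t3",(150,150,310,270),5)
```

```text
4.7 [0.52826439 0.19341728 0.06201996] 0.028994510438482727 [-1.41324521  4.17822918  4.62713053] [ 1.23941191  0.45635343 -0.04633209]
```

View pics/s3.png

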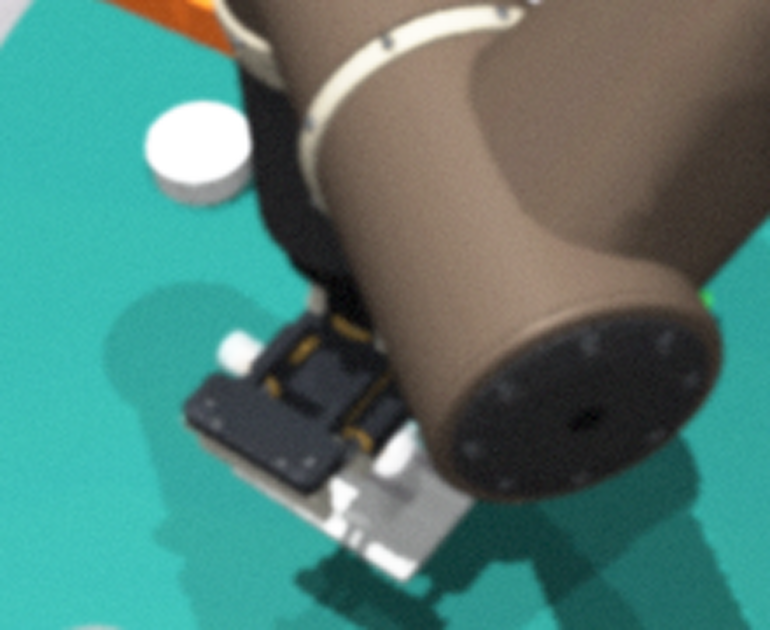

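View pics/t3.png

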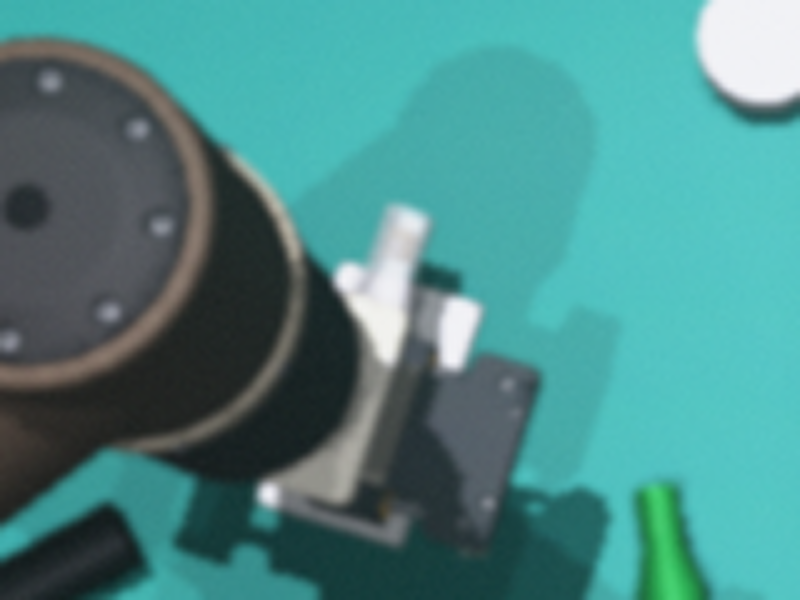

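```bash
python3 -m handwheel '{"gripper":[-1,-1],"travel":[[0,0,0],[0,0,0]],"spin":[0,0]}' 20
```

```text
t: 5.0
eef_pos: [0.5283, 0.1934, 0.062]
ee_rot: [-0.565, 1.57, 0.745]
force: [-0.1, 4.8, 6.1]
width: 0.0285
```

```bash
python3 -m handwheel '{"gripper":[-1,-1,-1,-1],"travel":[[0,0,0.01],[0,0,0.03],[0,0,0.06],[0,0,0.06]],"spin":[0,0,0,0]}' 20
python3 - <<'E'
from h import *
snap("side","s4",(180,200,400,380),3.5)
E
```

```text
t: 5.4
eef_pos: [0.5284, 0.1925, 0.0935]
ee_rot: [-1.057, 1.569, 0.252]
force: [0.1, -0.2, -0.4]
width: 0.0005
```

View pics/s4.png

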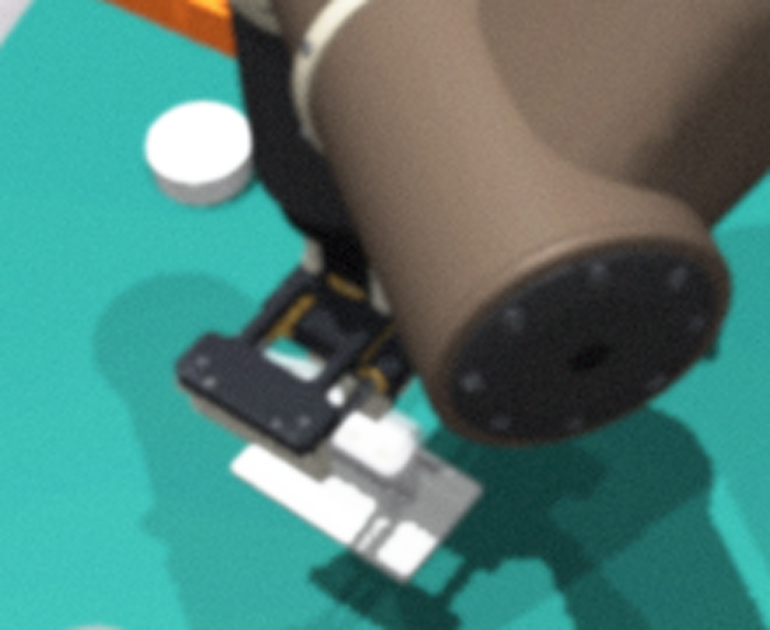

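Run:
```python
from h import *
for p in [(0.528,0.193,.062),(0.528,0.193,.10),(0.549,0.187,.06),(0.528,0.193,.043)]:
    print(p,(proj("top",p)-[150,150])*5,(proj("side",p)-[180,200])*3.5)
snap("top","t5",(150,150,310,270),5)
```

```text
(0.528, 0.193, 0.062) [330.70018002 424.99088754] [382.39850877 434.11248645]
(0.528, 0.193, 0.1) [314.51035499 413.26102832] [378.52483353 392.61723113]
(0.549, 0.187, 0.06) [347.46681501 379.50671738] [349.88148874 416.10358868]
(0.528, 0.193, 0.043) [338.38362492 430.55770045] [384.2589986  454.04226777]
```

View pics/t5.png

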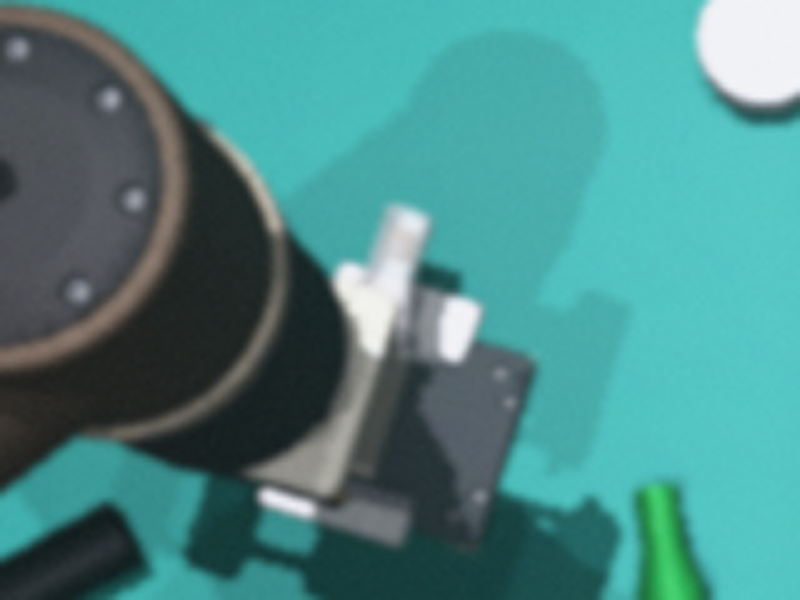

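Run:
```python
from h import *
j=np.array([.2577,.9662,0]);b=np.array([.9662,-.2577,0])
outs=[]
for tag,p,w in(("s1",(.5273,.193,.120),.0877),("s2",(.528,.1929,.062),.0448),("s4",(.5284,.1925,.0925),.001)):
    im=cv2.imread(f"pics/{tag}.png")
    P=lambda q:tuple(int(v) for v in (proj("side",q)-[180,200]+.5)*3.5)
    p=np.array(p);c=P(p);cv2.circle(im,c,4,(0,0,255),-1)
    for s in(1,-1):
        a=[p+j*s*w/2+b*k*.0095+np.array([0,0,h]) for k,h in((-1,-.019),(1,-.019),(1,.019),(-1,.019))]
        cv2.polylines(im,[np.array([P(q) for q in a])],True,(0,0,255) if s>0 else (255,0,0),1)
    outs.append(im[200:600,150:550])
o=np.hstack(outs);cv2.imwrite("pics/ovf.png",cv2.resize(o,None,fx=.66,fy=.66) if o.shape[1]*.66<=800 else o)
```

```text
(no output)
```

View pics/ovf.png

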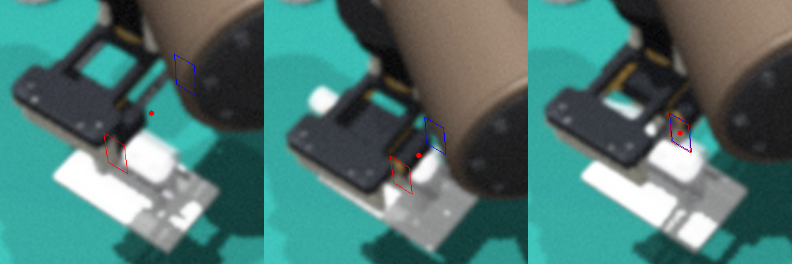

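Run:
```python
import cv2
a=cv2.imread("pics/s4.png")[250:500,200:500];cv2.imwrite("pics/z4.png",cv2.resize(a,None,fx=2.4,fy=2.4,interpolation=2))
a=cv2.imread("pics/s1.png")[280:530,150:450];cv2.imwrite("pics/z1.png",cv2.resize(a,None,fx=2.4,fy=2.4,interpolation=2))
```

```text
(no output)
```

View pics/z4.png

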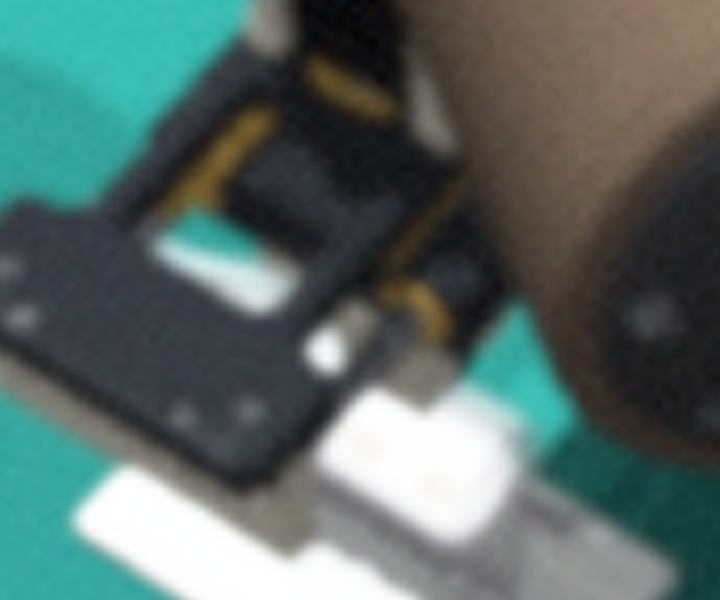

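View pics/z1.png

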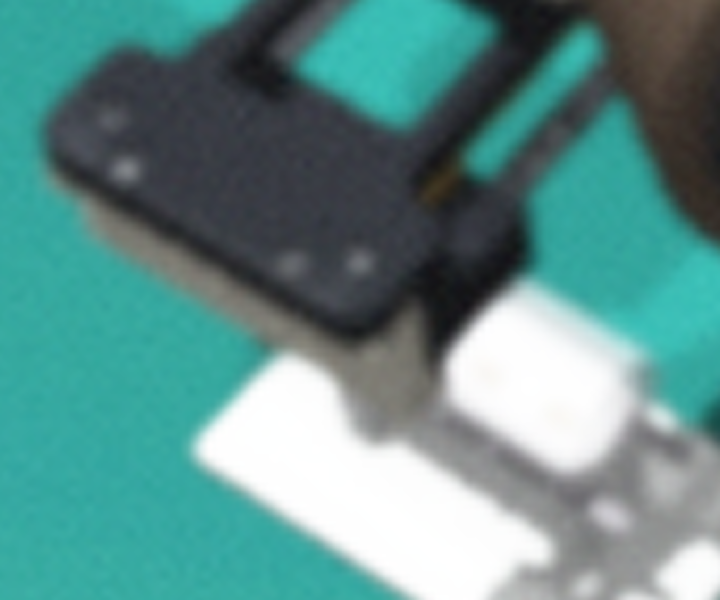

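```bash
python3 -m handwheel '{"gripper":[1,1,1,1,1,1,1,1,1],"travel":[[0,0,0.0],[0,0,0],[0,0,0],[0,0,0],[0,0,0],[0,0,0],[0,0,-0.04],[0,0,-0.092],[0,0,-0.092]],"spin":[0,0,0,0,0,0,0,0,0]}' 20
python3 - <<'E'
from h import *
snap("side","s6",(220,260,340,350),6.5)
E
```

```text
t: 6.4
eef_pos: [0.5259, 0.1915, 0.0429]
ee_rot: [2.408, 1.565, -2.567]
force: [-0.7, -0.9, 0.4]
width: 0.0669
```

View pics/s6.png

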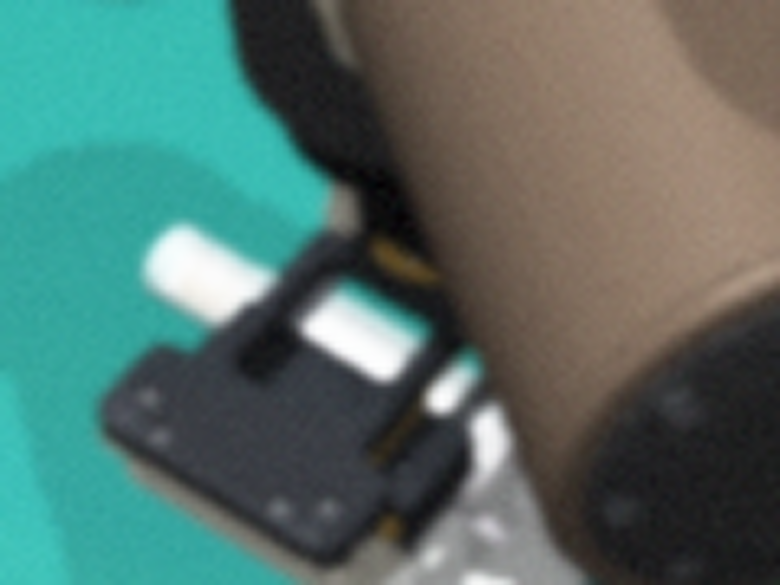

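```bash
python3 -m handwheel '{"gripper":[-1,-1,-1,-1,-1,-1],"travel":[[0,0,0],[0,0,0],[0,0,0],[0,0,0],[0,0,0],[0,0,0]],"spin":[0,0,0,0,0,0]}' 20;python3 -m handwheel '{"gripper":[-1,-1],"travel":[[0,0,0],[0,0,0]],"spin":[0,0]}' 20
python3 - <<'E'
from h import *
snap("side","s7",(220,260,340,350),6.5)
E
```

```text
t: 7.05
eef_pos: [0.528, 0.1928, 0.0459]
ee_rot: [-0.744, 1.57, 0.565]
force: [1.2, 0.2, -0.6]
width: 0.0337
t: 7.25
eef_pos: [0.528, 0.1929, 0.0458]
ee_rot: [-0.683, 1.571, 0.626]
force: [-0.6, 0.2, 1.7]
width: 0.0327
```

View pics/s7.png

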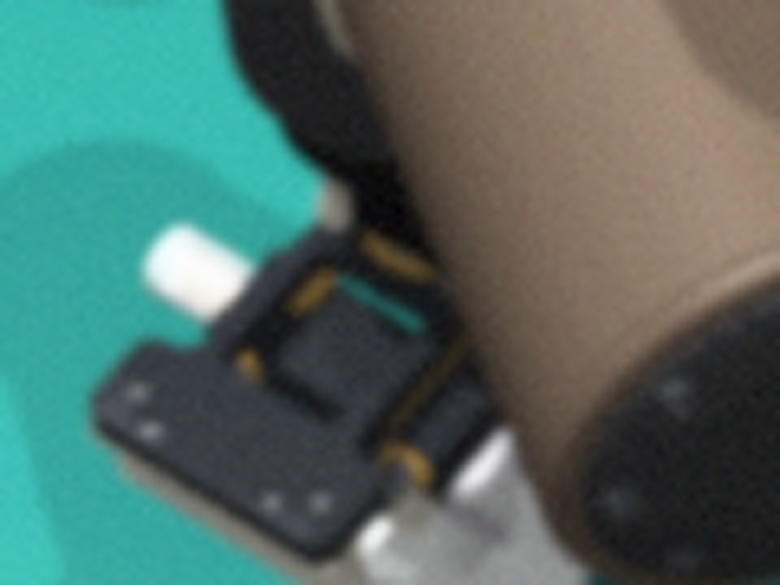

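```bash
python3 -m handwheel '{"gripper":[-1,-1,-1],"travel":[[0,0,0.01],[0,0,0.02],[0,0,0.03]],"spin":[0,0,0]}' 20
```

```text
t: 7.6
eef_pos: [0.5278, 0.1927, 0.061]
ee_rot: [2.418, 1.57, -2.557]
force: [-1.2, 0.1, -1.9]
width: 0.0326
```

```bash
python3 -m handwheel '{"gripper":[-1,-1,-1],"travel":[[0,0,0.04],[0,0,0.10],[0,0,0.16]],"spin":[0,0,0]}' 20
python3 - <<'E'
from h import *
snap("side","s8",(220,230,380,350),5)
E
```

```text
t: 7.9
eef_pos: [0.5275, 0.1925, 0.1416]
ee_rot: [2.482, 1.57, -2.493]
force: [0.3, -0.4, -1.5]
width: 0.0329
```

View pics/s8.png

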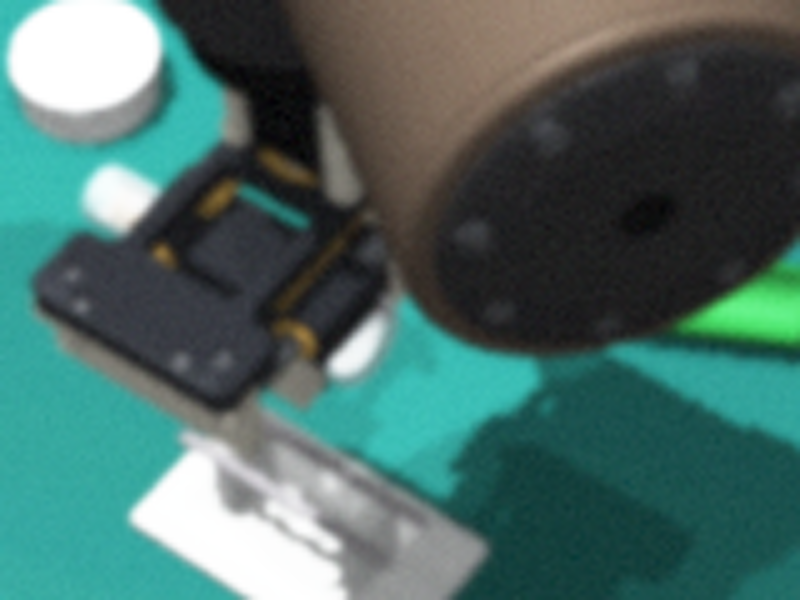

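```bash
python3 -m handwheel '{"gripper":[-1,-1,-1,-1,-1,-1,-1,-1,-1,-1,-1],"travel":[[-0.002,-0.06,0.1],[-0.004,-0.14,0.19],[-0.006,-0.24,0.19],[-0.018,-0.34,0.19],[-0.018,-0.44,0.19],[-0.018,-0.54,0.19],[-0.018,-0.64,0.19],[-0.018,-0.71,0.19],[-0.018,-0.74,0.19],[-0.018,-0.74,0.19],[-0.018,-0.74,0.19]],"spin":[0.08,0.08,0.08,0.08,0.08,0.08,0.08,0.08,0.08,0.08,0.08]}' 40
python3 - <<'E'
from h import *
s=arm.get_state();print(s["eef_pos"],s["q"],R.from_euler("xyz",s["ee_rot"]).as_matrix()[:,2])
snap("side","s9",(280,100,440,220),5)
E
```

```text
t: 9.05
eef_pos: [0.5186, -0.1771, 0.2356]
ee_rot: [0.816, 1.57, 2.187]
force: [-0.2, 0.7, -2.3]
width: 0.0323
[ 0.51863182 -0.17711701  0.2355601 ] [ 2.82130210e-02  1.41070390e-01 -2.48010003e-01 -3.47767307e-04
 -1.18193034e+00 -1.79904081e+00] [1.98829450e-01 9.80034071e-01 2.64911811e-04]
```

View pics/s9.png

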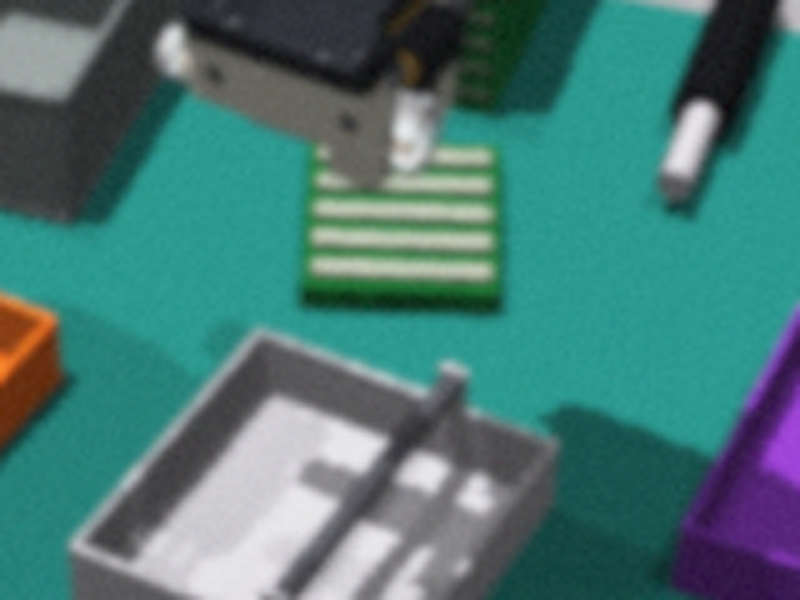

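```bash
python3 -m handwheel '{"gripper":[-1,-1,-1],"travel":[[0,0,0],[0,0,0],[0,0,0]],"spin":[0,0,0]}' 8
python3 - <<'E'
from h import *
snap("side","s10",(280,60,440,180),5)
E
```

```text
t: 9.4
eef_pos: [0.5191, -0.1763, 0.2358]
ee_rot: [-1.224, 1.571, 0.149]
force: [0.6, -0.5, -1.6]
width: 0.0327
```

View pics/s10.png

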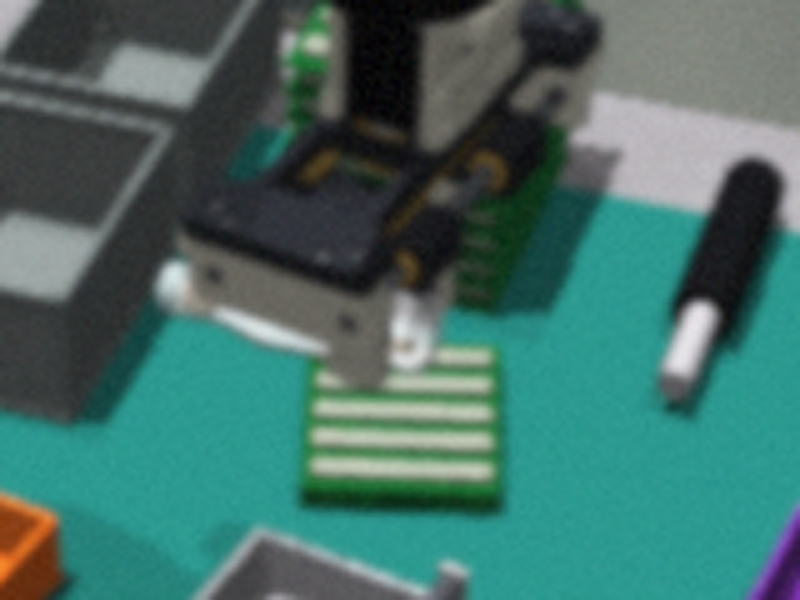

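```bash
python3 -m handwheel '{"gripper":[-1,-1,-1],"travel":[[0,0,0],[0,0,0],[0,0,0]],"spin":[0,0,0]}' 3
python3 - <<'E'
from h import *
snap("side","s11",(280,60,440,180),5)
E
```

```text
t: 9.75
eef_pos: [0.5188, -0.1771, 0.2356]
ee_rot: [1.157, 1.571, 2.529]
force: [-0.5, 0.2, -2.4]
width: 0.0323
```

View pics/s11.png

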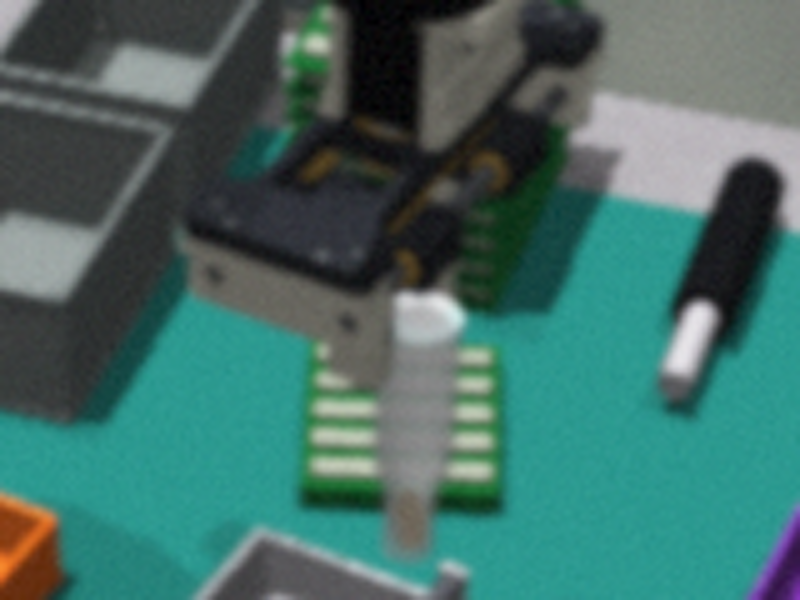

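```bash
python3 -m handwheel '{"gripper":[-1,-1,-1],"travel":[[0,0,0],[0,0,0],[0,0,0]],"spin":[0,0,0]}' 60
python3 - <<'E'
from h import *
np.set_printoptions(precision=4,suppress=True)
snap("side","s12",(300,60,460,180),5)
for l in("bottle_mouth","plug"): print(l,[(np.round(d["at"],1).tolist(),round(d["conf"],2)) for d in spotter.tip_of("side",l)][:4])
snap("top","t12",(310,150,470,270),5)
s=arm.get_state();p=s["eef_pos"];print(p)
for z in(.12,.13,.14,.15): print(z,proj("side",[p[0],p[1],z]))
E
```

```text
t: 10.1
eef_pos: [0.5189, -0.1773, 0.2357]
ee_rot: [-1.304, 1.571, 0.067]
force: [0.1, 0.2, -2.2]
width: 0.0306
bottle_mouth [([322.5, 285.4], 0.81), ([368.8, 170.2], 0.65)]
plug [([363.7, 139.0], 0.67)]
[ 0.5189 -0.1772  0.2357]
0.12 [355.9643 173.0877]
0.13 [356.1219 169.58  ]
0.14 [356.2814 166.0298]
0.15 [356.4429 162.4366]
```

View pics/s12.png

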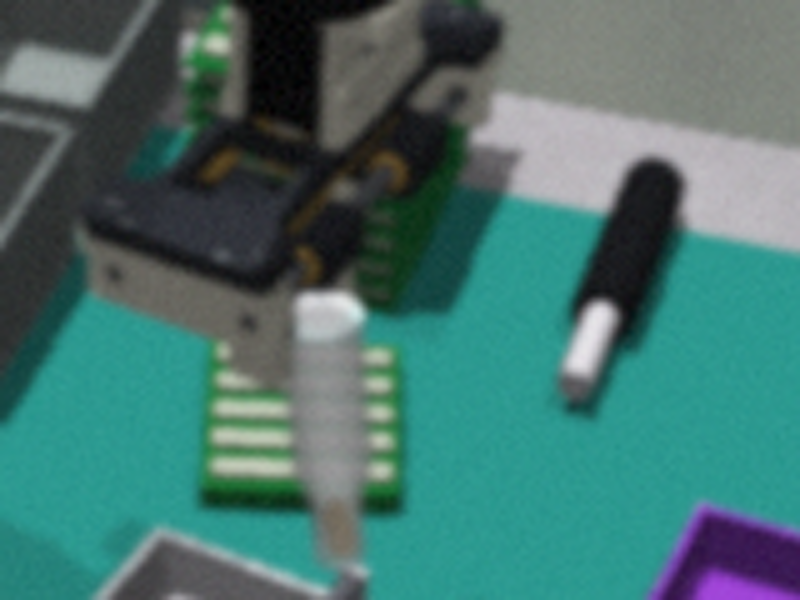

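View pics/t12.png

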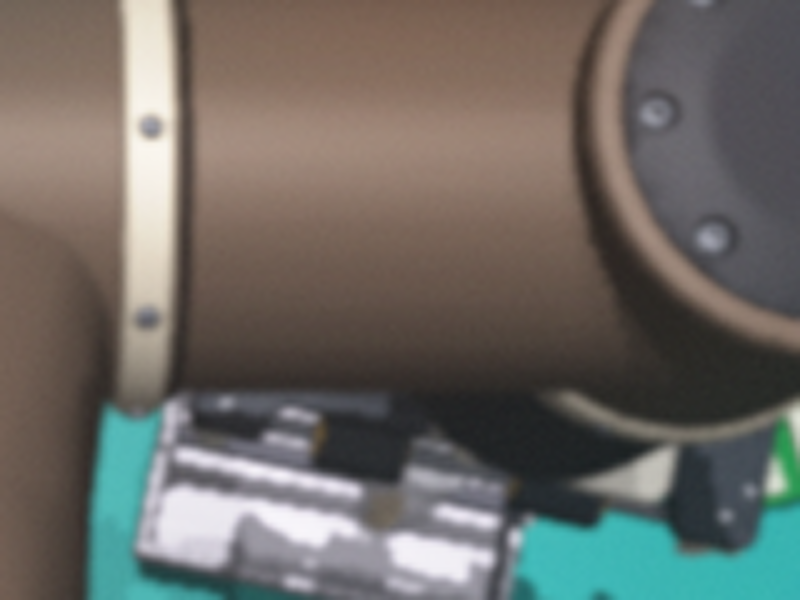

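Run:
```python
from h import *
np.set_printoptions(precision=1,suppress=True)
j=np.array([.199,.980,0]);b=np.array([.980,-.199,0]);p=np.array([.5189,-.1768,.2357])
P=lambda q:(proj("side",q)-[280,60]+.5)*5   # s10 coords
Z=np.array([0,0,1])
for h in(-.019,-.01,0,.01):
    print("finger inner/outer at h",h,P(p+j*.017+h*Z),P(p+j*.034+h*Z))
for h in(-.01,0,.007,.014,.02): print("closed end ctr h",h,P(p-b*.015+h*Z), "mouth",P(p+b*.1045+h*Z))
# current s12 coords = s10-(100,0)
```

```text
finger inner/outer at h -0.019 [369.6 412.6] [348.8 436. ]
finger inner/outer at h -0.01 [370.3 394.8] [349.4 418.2]
finger inner/outer at h 0 [371.1 374.8] [350.  398.1]
finger inner/outer at h 0.01 [371.9 354.5] [350.7 377.9]
closed end ctr h -0.01 [423.7 383.8] mouth [170.3 291.3]
closed end ctr h 0 [424.8 363.8] mouth [169.8 271.4]
closed end ctr h 0.007 [425.6 349.7] mouth [169.4 257.3]
closed end ctr h 0.014 [426.3 335.4] mouth [169.  243.1]
closed end ctr h 0.02 [427. 323.] mouth [168.7 230.9]
```

Run:
```python
import cv2
a=cv2.imread("pics/s10.png")[170:420,130:480];b=cv2.imread("pics/s12.png")[230:590,200:460]
cv2.imwrite("pics/z10.png",cv2.resize(a,None,fx=2.2,fy=2.2,interpolation=2));cv2.imwrite("pics/z12.png",cv2.resize(b,None,fx=1.6,fy=1.6,interpolation=2))
```

```text
(no output)
```

View pics/z10.png

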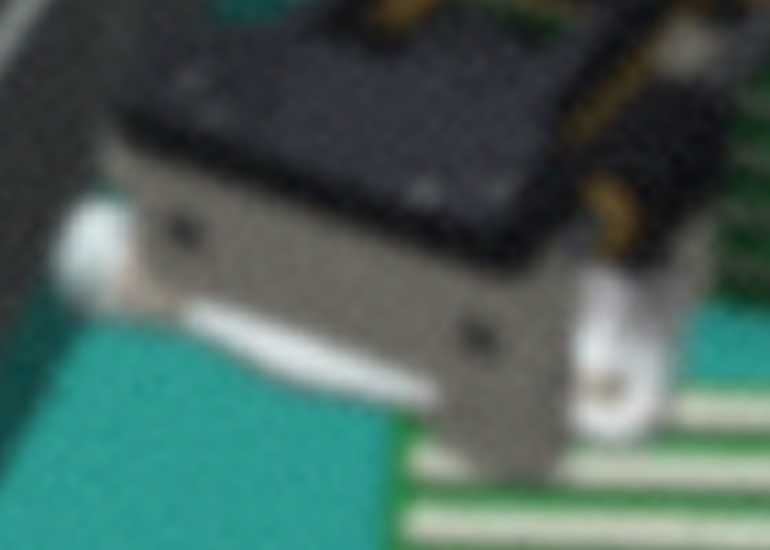

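View pics/z12.png

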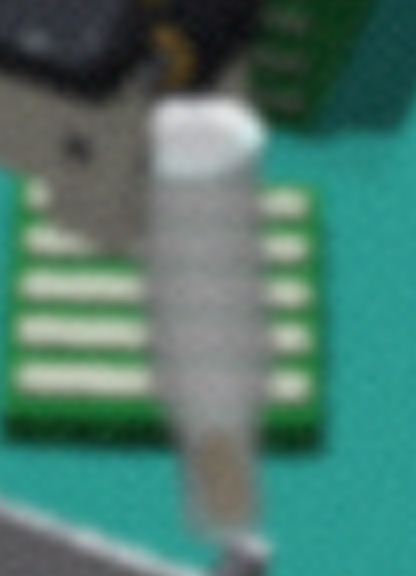

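```bash
python3 -m handwheel '{"gripper":[-1,-1,-1,-1,-1,-1,-1,-1],"travel":[[0.05,-0.01,0],[0.1,-0.02,-0.02],[0.151,-0.031,-0.06],[0.151,-0.031,-0.12],[0.151,-0.031,-0.18],[0.151,-0.031,-0.22],[0.151,-0.031,-0.24],[0.151,-0.031,-0.24]],"spin":[0,0,0,0,0,0,0,0]}' 60
python3 - <<'E'
from h import *
snap("side","s13",(280,120,440,240),5)
E
```

```text
t: 11.1
eef_pos: [0.5937, -0.1926, 0.1143]
ee_rot: [1.734, 1.568, 3.105]
force: [-0.3, -0.2, -0.5]
width: 0.0306
```

View pics/s13.png

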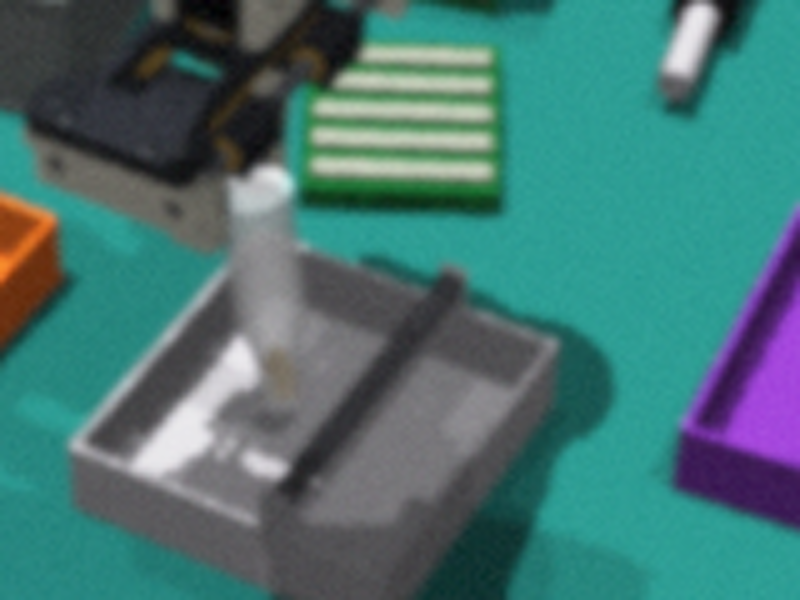

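```bash
python3 -m handwheel '{"gripper":[-1,-1,-1],"travel":[[0,0,-0.014],[0,0,-0.026],[0,0,-0.032]],"spin":[0,0,0]}' 60
python3 - <<'E'
from h import *
snap("side","s14",(280,120,440,240),5)
E
```

```text
t: 11.45
eef_pos: [0.5944, -0.1926, 0.0996]
ee_rot: [-1.037, 1.57, 0.335]
force: [-0.4, 0.5, 0.6]
width: 0.0307
```

View pics/s14.png

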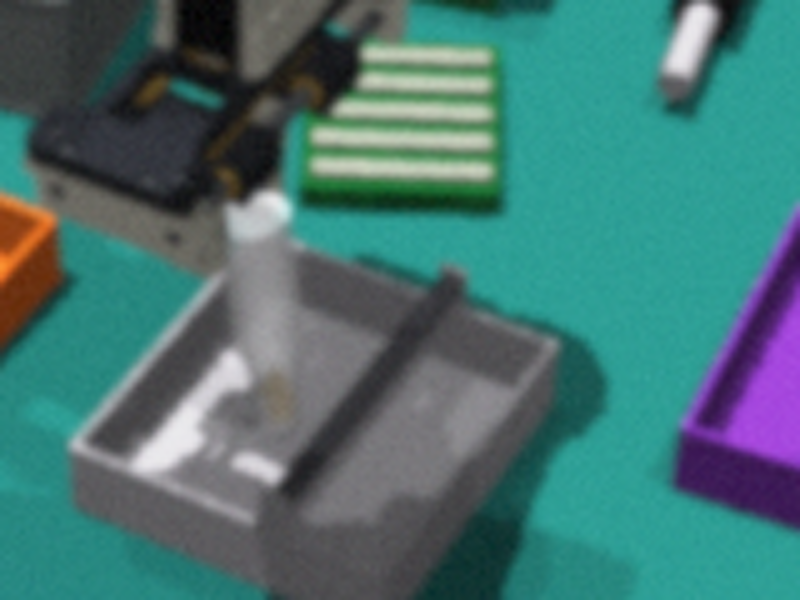

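```bash
python3 -m handwheel '{"gripper":[-1,-1],"travel":[[0,0,-0.006],[0,0,-0.01]],"spin":[0,0]}' 20
```

```text
t: 11.7
eef_pos: [0.5983, -0.1936, 0.0985]
ee_rot: [-1.671, 1.562, -0.297]
force: [1.9, -1.1, 21.9]
width: 0.0321
```

```bash
python3 -m handwheel '{"gripper":[-0.17,-0.17],"travel":[[0,0,0.004],[0,0,0.004]],"spin":[0,0]}' 20
python3 - <<'E'
from h import *
snap("side","s15",(280,120,440,240),5)
E
```

```text
t: 11.9
eef_pos: [0.5948, -0.1927, 0.0975]
ee_rot: [-1.427, 1.569, -0.055]
force: [0.7, -0.4, -1.3]
width: 0.0361
```

View pics/s15.png

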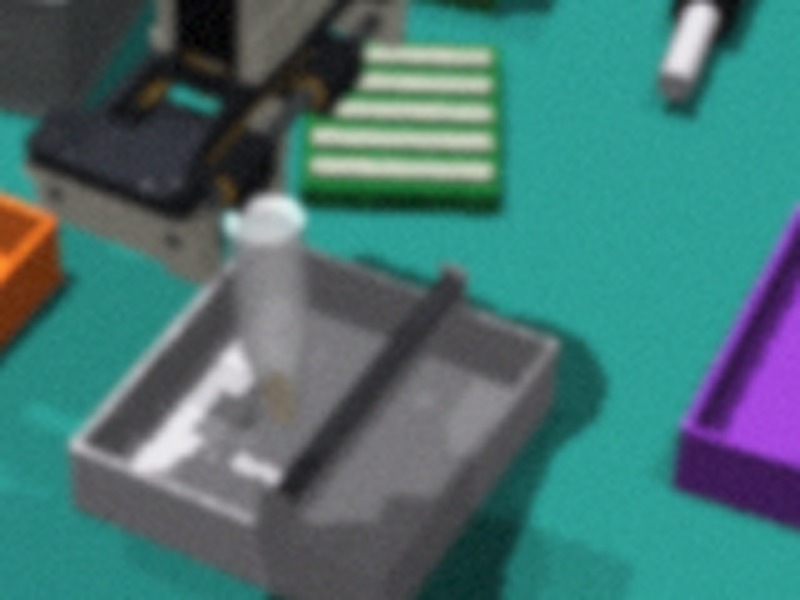

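Run:
```python
from h import *
np.set_printoptions(precision=4,suppress=True)
Pz=lambda q:(proj("side",q)-[280,120]+.5)*5
p=np.array([.5945,-.1926,0]);b=np.array([.980,-.199,0]);Z=np.array([0,0,1])
for o in(0,-.008,-.016,-.024):
  print(o,[np.round(Pz(p+b*o+z*Z)) for z in(.1235,.09,.0195,.004)], "edges",np.round(Pz(p+b*o+.09*Z+.017*np.array([-.94,-.33,0]))),np.round(Pz(p+b*o+.09*Z-.017*np.array([-.94,-.33,0]))))
print(atz("side",(280+271/5,120+222/5),.1235),atz("side",(280+279/5,120+397/5),.0195))
```

```text
0 [array([229., 202.]), array([229., 259.]), array([230., 373.]), array([230., 397.])] edges [267. 259.] [191. 259.]
-0.008 [array([244., 208.]), array([244., 265.]), array([245., 379.]), array([245., 403.])] edges [282. 265.] [206. 265.]
-0.016 [array([260., 214.]), array([260., 271.]), array([259., 385.]), array([259., 409.])] edges [298. 271.] [222. 271.]
-0.024 [array([276., 220.]), array([275., 278.]), array([274., 392.]), array([274., 415.])] edges [313. 277.] [237. 278.]
[ 0.571  -0.1847  0.1235] [ 0.5662 -0.1839  0.0195]
```

```bash
python3 -m handwheel '{"gripper":[-0.09,-0.09,-0.09,-0.09,-1,-1,-1],"travel":[[0,0,0],[-0.015,0.003,0],[-0.03,0.006,-0.006],[-0.041,0.008,-0.014],[-0.041,0.008,-0.014],[-0.041,0.008,-0.014],[-0.041,0.008,-0.014]],"spin":[0,0,0,0,0,0,0]}' 60
python3 - <<'E'
from h import *
snap("side","s16",(280,120,440,240),5)
E
```

```text
t: 12.65
eef_pos: [0.574, -0.1886, 0.0896]
ee_rot: [1.506, 1.571, 2.878]
force: [-0.3, -0.4, -1.5]
width: 0.0326
```

View pics/s16.png

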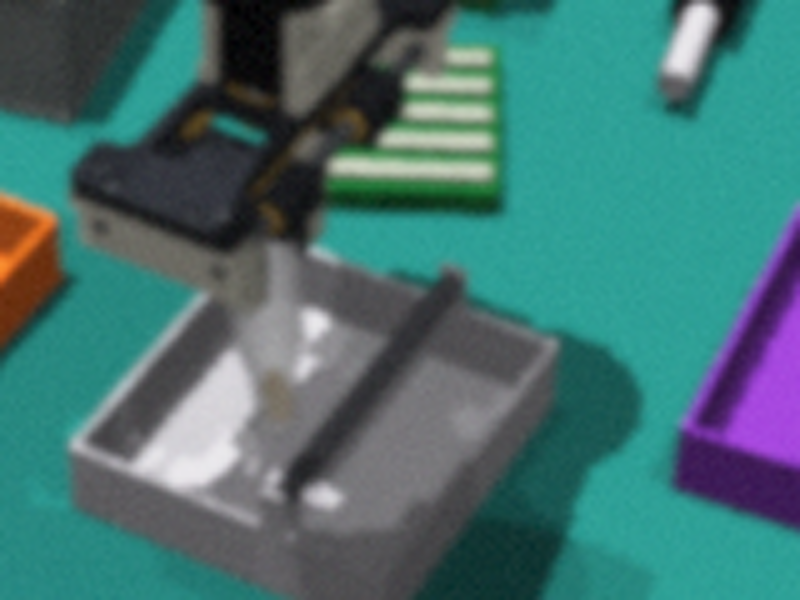

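Run:
```python
import cv2
a=cv2.imread("pics/s16.png")[220:520,200:500];cv2.imwrite("pics/z16.png",cv2.resize(a,None,fx=2,fy=2,interpolation=2))
```

```text
(no output)
```

View pics/z16.png

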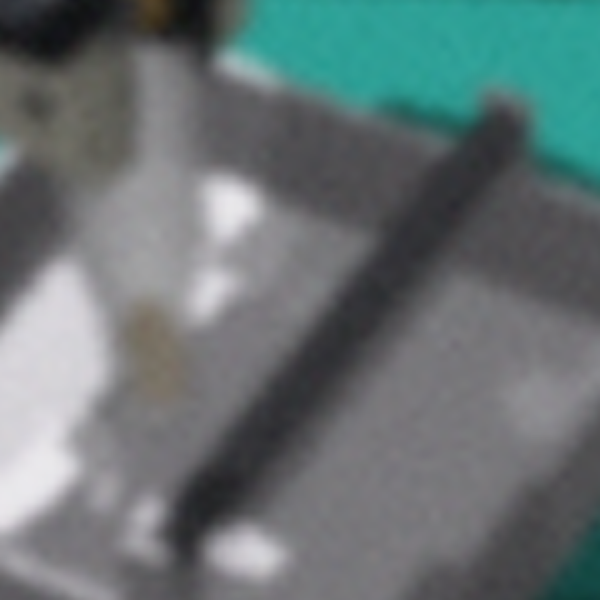

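Run:
```python
from h import *
np.set_printoptions(precision=4,suppress=True)
f=lambda u,z:atz("side",(280+u[0]/5-.5,120+u[1]/5-.5),z)
A=f((440,295),.054);B=f((310,465),.054);print(A,B,np.degrees(np.arctan2(*(B-A)[[1,0]])))
b=np.array([.980,-.199,0]);C=(A+B)/2
for z in(.017,.0195,.022):
    P=f((278,396),z);print(P,(P-C)@b)
Ctop=np.array([.5176,-.1749,0]);T=np.array([.5740,-.1886,0]);print("bar side C b vs top", (C-Ctop)@b,"TCP-Ctop",(T-Ctop)@b, "TCP-C",(T-C)@b)
```

```text
[ 0.5084 -0.2393  0.054 ] [ 0.5303 -0.1162  0.054 ] 79.91640094866517
[ 0.5693 -0.188   0.017 ] 0.05096697514555149
[ 0.5684 -0.1856  0.0195] 0.049689866325529
[ 0.5676 -0.1832  0.022 ] 0.048412757505506526
bar side C b vs top 0.0022648998805092496 TCP-Ctop 0.0579983 TCP-C 0.05573340011949075
```

```bash
python3 -m handwheel '{"gripper":[-1,-1,-1,-1,-1,-1],"travel":[[0,0,0.06],[0,0,0.14],[-0.04,0.008,0.19],[-0.098,0.02,0.222],[-0.098,0.02,0.222],[-0.098,0.02,0.222]],"spin":[0,0,0,0,0,0]}' 60
python3 - <<'E'
from h import *
snap("side","s17",(280,100,440,220),5)
E
python3 -m handwheel '{"gripper":[-1,-1,-1,-1],"travel":[[0,0,-0.06],[0,0,-0.12],[0,0,-0.06],[0,0,-0.06]],"spin":[0,0,0,0]}' 60
python3 - <<'E'
from h import *
snap("side","s18",(280,100,440,220),5)
E
```

```text
t: 13.3
eef_pos: [0.525, -0.1786, 0.2015]
ee_rot: [-1.293, 1.569, 0.079]
force: [-0.2, -0.4, -1.7]
width: 0.0319
t: 13.75
eef_pos: [0.5272, -0.1793, 0.1724]
ee_rot: [-1.919, 1.568, -0.547]
force: [0.8, 0.1, -0.6]
width: 0.032
```

View pics/s17.png

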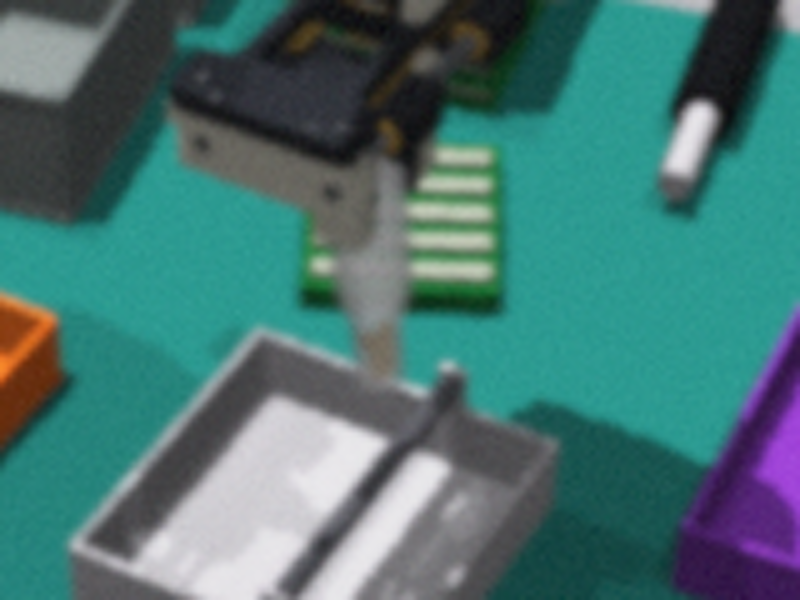

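View pics/s18.png

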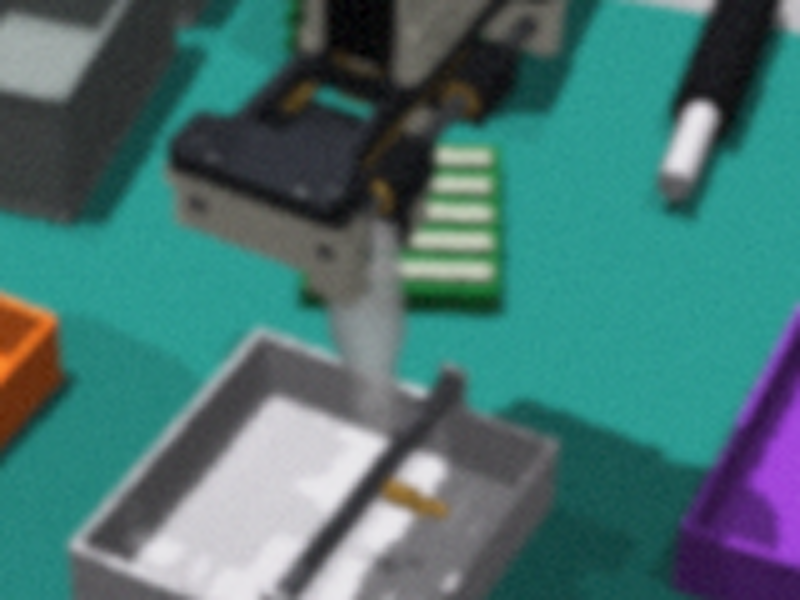

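```bash
python3 -m handwheel '{"gripper":[-1,-1,-1,-1,-1,-1],"travel":[[0.03,-0.006,0],[0.08,-0.016,0],[0.08,-0.016,0],[0.08,-0.016,0],[0.08,-0.016,0],[0.08,-0.016,0]],"spin":[0,0,0,0,0,0]}' 60
python3 - <<'E'
from h import *
snap("side","s19",(280,120,440,240),5)
snap("top","t19",(310,170,470,290),5)
E
```

```text
t: 14.4
eef_pos: [0.5643, -0.1866, 0.1704]
ee_rot: [1.547, 1.57, 2.919]
force: [0.1, 0.0, -1.6]
width: 0.0322
```

View pics/s19.png

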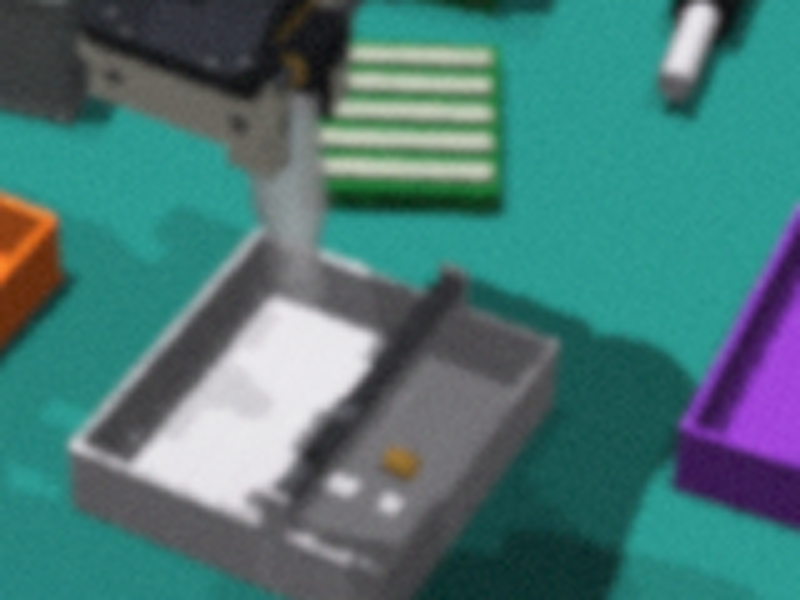

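View pics/t19.png

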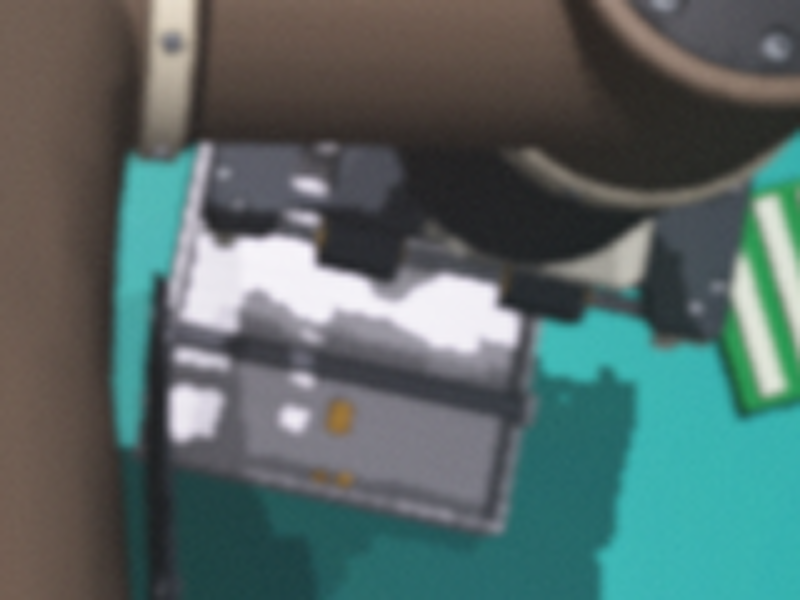

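```bash
python3 -m handwheel '{"gripper":[-1,-1,-1,-1,-1,-1,-1,-1,-1],"travel":[[-0.01,0.002,-0.05],[-0.021,0.004,-0.104],[-0.047,0.009,-0.104],[-0.076,0.015,-0.1],[-0.105,0.021,-0.102],[-0.134,0.027,-0.11],[-0.162,0.033,-0.122],[-0.186,0.038,-0.138],[-0.186,0.038,-0.138]],"spin":[0,0,0,0,0,0,0,0,0]}' 20
python3 - <<'E'
from h import *
snap("side","s20",(300,100,460,220),5)
E
```

```text
t: 15.4
eef_pos: [0.4707, -0.1674, 0.1032]
ee_rot: [-1.304, 1.569, 0.068]
force: [1.4, -0.8, -0.3]
width: 0.0326
```

View pics/s20.png

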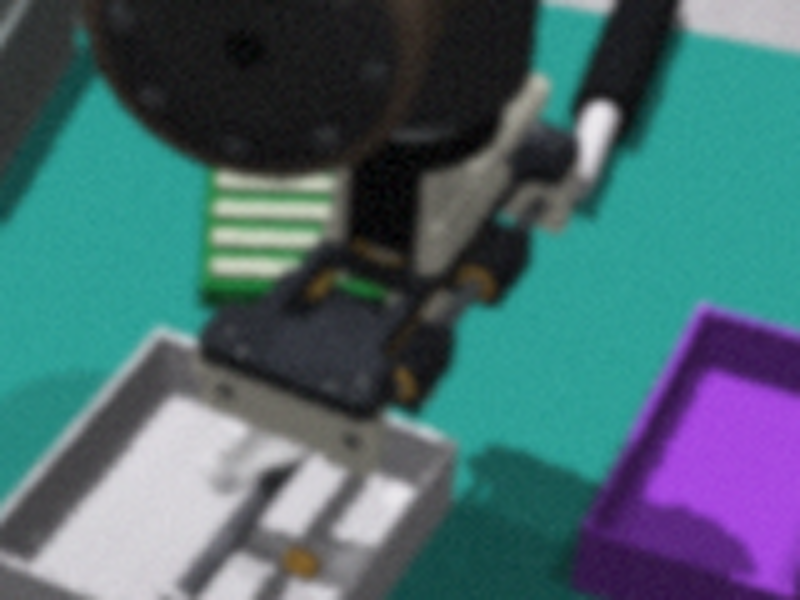

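```bash
python3 -m handwheel '{"gripper":[-1,-1,-1,-1,-1],"travel":[[-0.022,0.004,-0.022],[-0.039,0.008,-0.046],[-0.052,0.01,-0.073],[-0.061,0.012,-0.1],[-0.061,0.012,-0.1]],"spin":[0,0,0,0,0]}' 20
python3 - <<'E'
from h import *
snap("side","s21",(300,110,460,230),5)
E
```

```text
t: 15.95
eef_pos: [0.4409, -0.1617, 0.0516]
ee_rot: [1.847, 1.57, -3.064]
force: [-0.8, 0.1, 1.6]
width: 0.0325
```

View pics/s21.png

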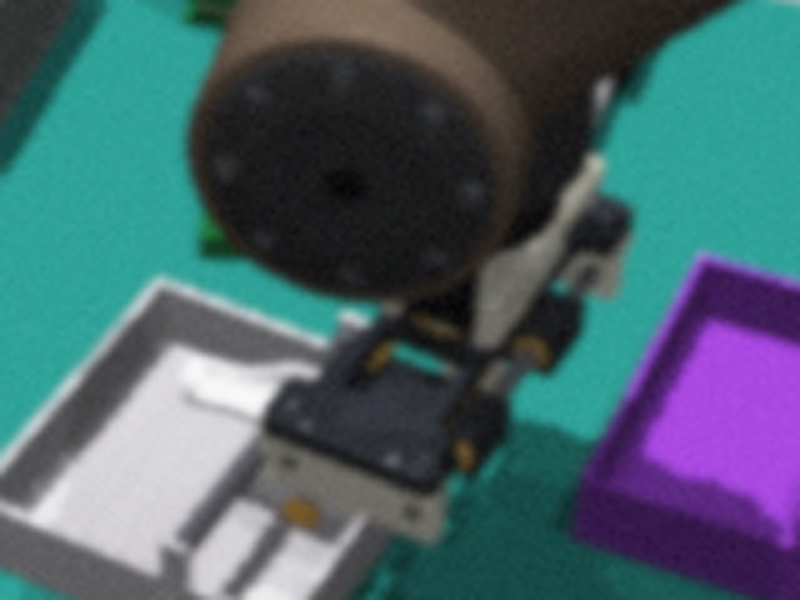

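Run:
```python
from h import *
p=np.array([.4409,-.1617,0]);b=np.array([.980,-.199,0])
for o in(.095,.105):
  for z in(.055,.063,.071,.08,.09): print(o,z,np.round((proj("side",p+b*o+[0,0,z])-[300,110]+.5)*5))
```

```text
0.095 0.055 [248. 414.]
0.095 0.063 [248. 401.]
0.095 0.071 [249. 388.]
0.095 0.08 [249. 373.]
0.095 0.09 [250. 357.]
0.105 0.055 [228. 406.]
0.105 0.063 [229. 393.]
0.105 0.071 [229. 380.]
0.105 0.08 [229. 365.]
0.105 0.09 [230. 349.]
```

```bash
python3 -m handwheel '{"gripper":[-1,-1,-1,-1,-1],"travel":[[0,0,0],[0,0,0],[0,0,0.06],[0,0,0.14],[0,0,0.14]],"spin":[0,0,0,0,0]}' 50
python3 - <<'E'
from h import *
snap("side","s22",(300,80,460,200),5)
snap("top","t22",(330,170,490,290),5)
E
```

```text
t: 16.5
eef_pos: [0.4455, -0.162, 0.127]
ee_rot: [-1.467, 1.561, -0.094]
force: [0.9, 0.2, -1.0]
width: 0.0316
```

View pics/s22.png

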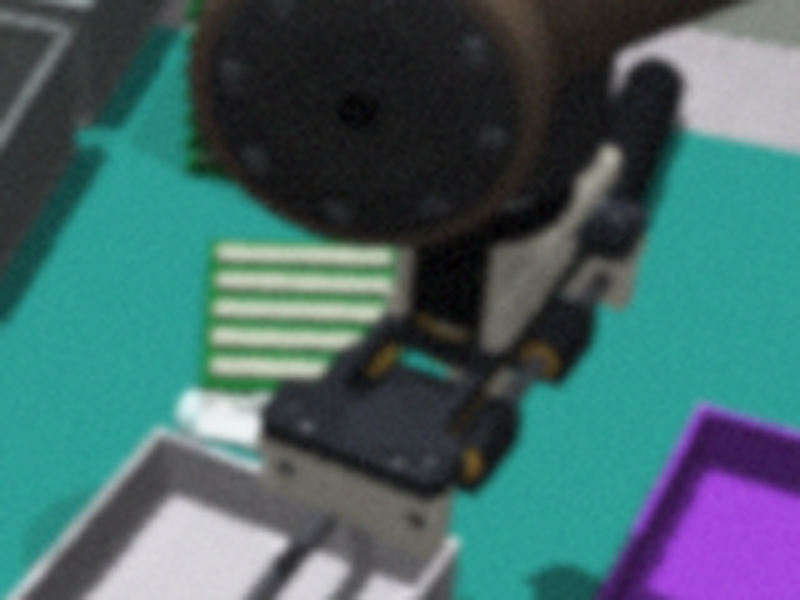

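View pics/t22.png

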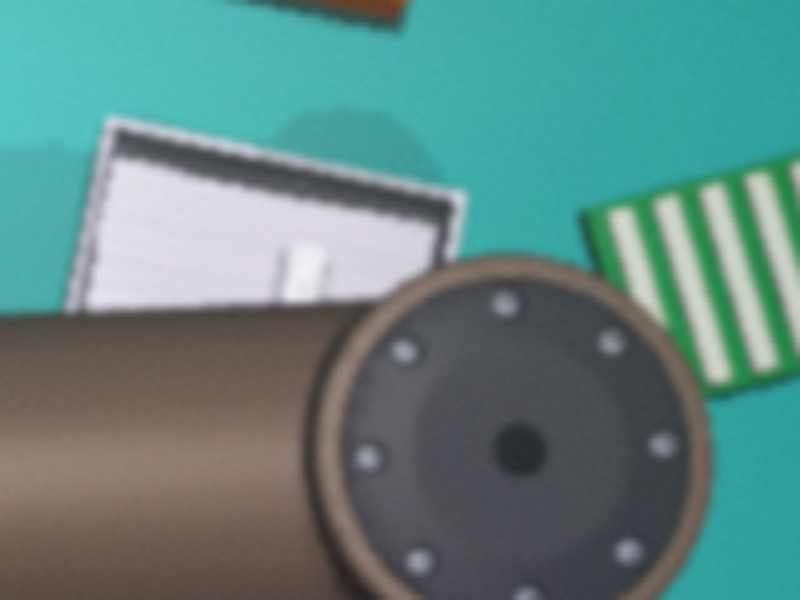

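Run:
```python
from h import *
np.set_printoptions(precision=4,suppress=True)
st=arm.get_state();print(st["eef_pos"])
for us,ut in (((188,410),(309,246)),((192,408),(309,250))):
    m=tri((300+us[0]/5-.5,80+us[1]/5-.5),(330+ut[0]/5-.5,170+ut[1]/5-.5));d=m-st["eef_pos"];b=np.array([.98,-.199,0]);j=np.array([.199,.98,0])
    print(m,"b",d@b,"j",d@j,"z",d[2])
```

```text
[ 0.4426 -0.1616  0.1229]
[ 0.5645 -0.1866  0.1319] b 0.12446937114038661 j -0.00028933230645811935 z 0.008922104248845417
[ 0.5625 -0.1863  0.1338] b 0.12245726764905206 j -0.0003536538686037538 z 0.010873207407505317
```

```bash
python3 -m handwheel '{"gripper":[-1,-1,-1,-1,-1,-1,-1,-1,-1,-1,-1,-1,-1,-1],"travel":[[0.002,0.01,0.02],[0.008,0.04,0.05],[0.019,0.1,0.06],[0.032,0.17,0.06],[0.045,0.24,0.06],[0.06,0.32,0.06],[0.075,0.4,0.06],[0.09,0.48,0.06],[0.105,0.56,0.06],[0.118,0.63,0.06],[0.128,0.68,0.06],[0.134,0.71,0.06],[0.136,0.72,0.06],[0.136,0.72,0.06]],"spin":[0,-0.01,-0.02,-0.03,-0.04,-0.05,-0.06,-0.07,-0.08,-0.08,-0.08,-0.08,-0.08,-0.08]}' 60
python3 - <<'E'
from h import *
snap("side","s23",(220,210,380,330),5)
snap("top","t23",(130,140,290,260),5)
s=arm.get_state();print(s["eef_pos"],R.from_euler("xyz",s["ee_rot"]).as_matrix()[:,2])
E
```

```text
t: 18.0
eef_pos: [0.5091, 0.1984, 0.1511]
ee_rot: [2.512, 1.569, -2.462]
force: [0.5, 1.1, -1.3]
width: 0.0311
[0.50897547 0.19744647 0.15140073] [ 2.59330423e-01  9.65788351e-01 -7.70325800e-04]
```

View pics/s23.png

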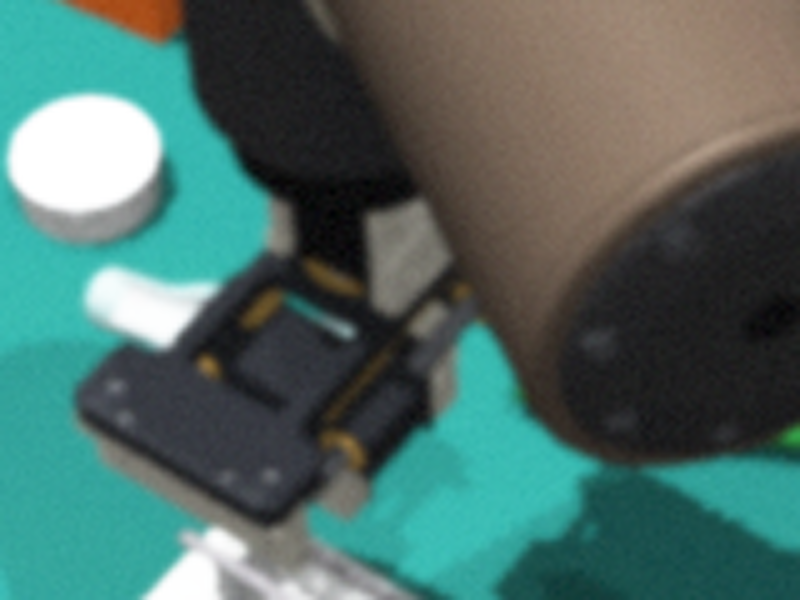

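View pics/t23.png

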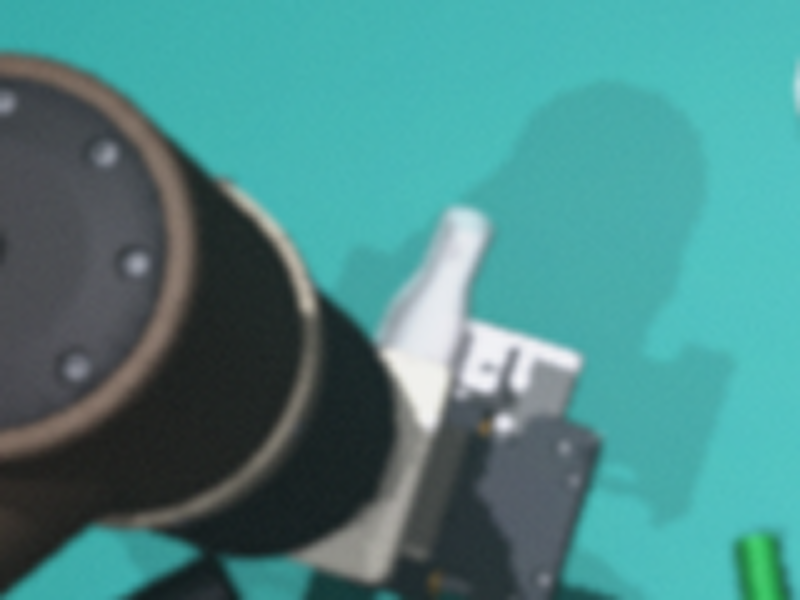

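Run:
```python
from h import *
np.set_printoptions(precision=4,suppress=True)
e=np.array([.5090,.1979,.1512]);b=np.array([.966,-.259,0]);j=np.array([.259,.966,0])
m=tri((220+103/5-.5,210+296/5-.5),(130+465/5-.5,140+218/5-.5));d=m-e
print(m,"b",d@b,"j",d@j,"z",d[2])
# original mouth in first images
z0s=(160+218/2.5-.5,240+150/2.5-.5);z0t=(100+262/2-.5,90+208/2-.5)
print("orig mouth",tri(z0s,z0t),atz("side",z0s,.06),atz("top",z0t,.06))
```

```text
[0.6257 0.1684 0.1542] b 0.12039178475745957 j 0.001754691122988652 z 0.0030437852450321268
orig mouth [0.6249 0.1665 0.059 ] [0.6254 0.1672 0.06  ] [0.6237 0.1661 0.06  ]
```

```bash
python3 -m handwheel '{"gripper":[-1,-1,-1,-1,-1,-1,-1,-1,-1],"travel":[[0,0,-0.04],[0,0,-0.1],[0,0,-0.14],[0,0,-0.16],[0,0,-0.172],[0,0,-0.184],[0,0,-0.194],[0,0,-0.202],[0,0,-0.204]],"spin":[0,0,0,0,0,0,0,0,0]}' 20
python3 - <<'E'
from h import *
snap("side","s24",(220,240,380,360),5)
E
```

```text
t: 19.0
eef_pos: [0.5094, 0.1984, 0.0496]
ee_rot: [0.252, 1.571, 1.561]
force: [0.0, 0.5, -0.5]
width: 0.0325
```

View pics/s24.png

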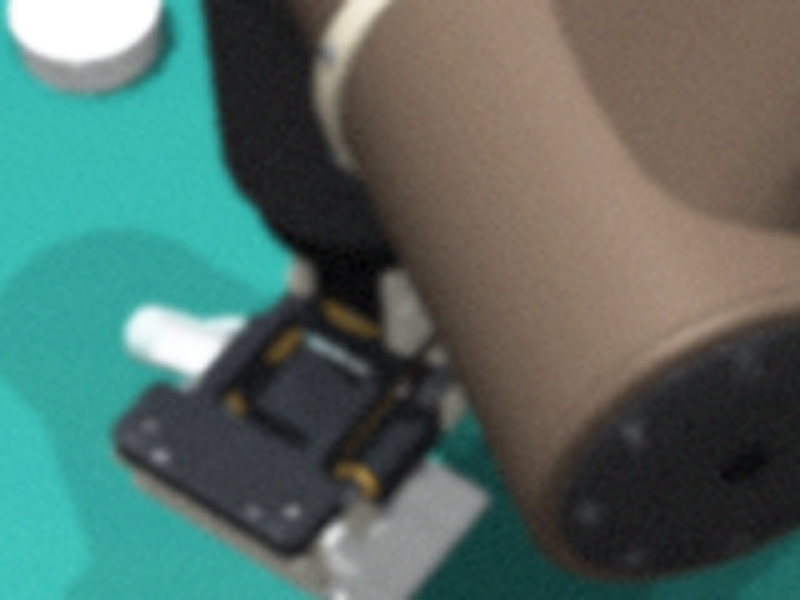

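```bash
python3 -m handwheel '{"gripper":[-1,-1,-1],"travel":[[0,0,-0.006],[0,0,-0.012],[0,0,-0.014]],"spin":[0,0,0]}' 10
python3 - <<'E'
from h import *
snap("side","s25",(220,240,380,360),5)
E
```

```text
t: 19.35
eef_pos: [0.5092, 0.1982, 0.0424]
ee_rot: [2.379, 1.57, -2.596]
force: [-1.3, -0.1, 0.2]
width: 0.0332
```

View pics/s25.png

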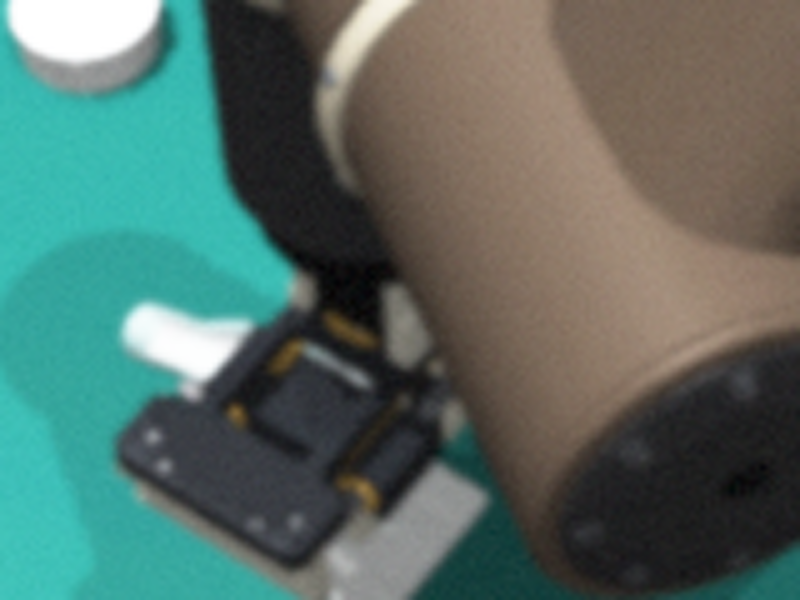

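```bash
python3 -m handwheel '{"gripper":[-1,-1,-1],"travel":[[0,0,-0.006],[0,0,-0.01],[0,0,-0.01]],"spin":[0,0,0]}' 4
python3 - <<'E'
from h import *
snap("side","s26",(220,240,380,360),5)
E
```

```text
t: 19.7
eef_pos: [0.5093, 0.1982, 0.0373]
ee_rot: [2.445, 1.57, -2.53]
force: [-1.5, -0.5, 0.5]
width: 0.0335
```

View pics/s26.png

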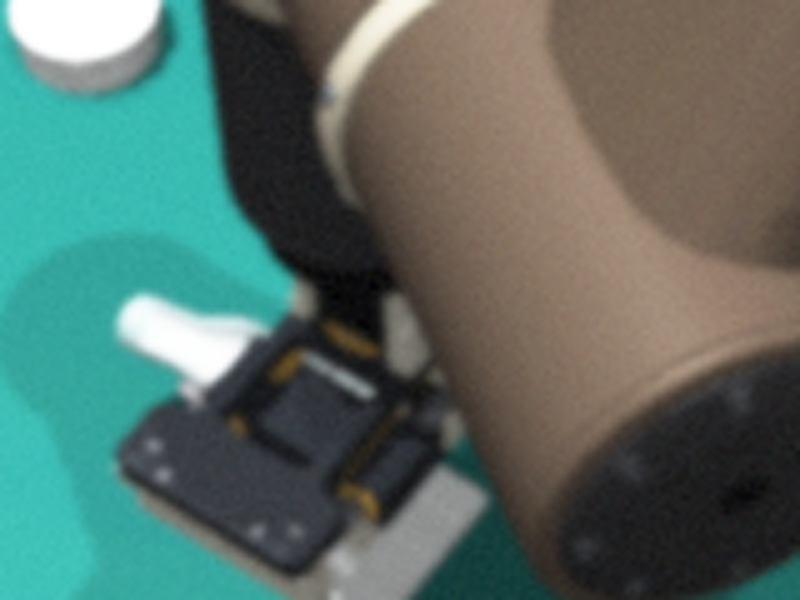

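```bash
python3 -m handwheel '{"gripper":[-1,-1,-0.2,-0.1,0.2,0.6,1,1],"travel":[[0,0,-0.006],[0,0,-0.008],[0,0,-0.008],[0,0,-0.008],[0,0,-0.008],[0,0,-0.004],[0,0,0],[0,0,0]],"spin":[0,0,0,0,0,0,0,0]}' 4
python3 - <<'E'
from h import *
snap("side","s27",(220,240,380,360),5)
E
```

```text
t: 20.55
eef_pos: [0.5097, 0.1985, 0.0381]
ee_rot: [-0.703, 1.57, 0.606]
force: [-0.7, 0.1, 0.3]
width: 0.0657
```

View pics/s27.png

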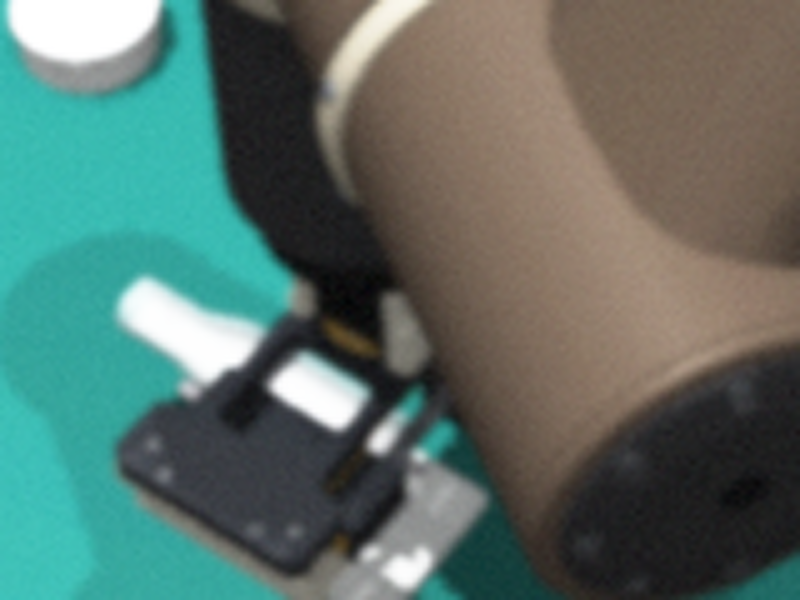

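```bash
python3 -m handwheel '{"gripper":[1,1,1,1,1,1,1,1,1,1,1,1,1],"travel":[[0,0,0.04],[0,0,0.12],[0,0,0.22],[0,0,0.32],[0,0,0.4],[0,0.08,0.4],[0,0.16,0.4],[0,0.24,0.4],[-0.06,0.32,0.4],[-0.12,0.4,0.4],[-0.16,0.46,0.4],[-0.16,0.5,0.4],[-0.16,0.5,0.4]],"spin":[0,0,0,0,0,0,0,0,0,0,0,0,0]}' 4
python3 - <<'E'
from h import *
snap("side","s28"); snap("top","t28")
for n in("side","top"):
  for l in("bottle_mid","bottle_mouth","plug","small0","cradle_seat"): print(n,l,[(np.round(d["at"],1).tolist(),round(d["conf"],2)) for d in spotter.tip_of(n,l)][:4])
E
```

```text
t: 21.9
eef_pos: [0.4284, 0.4507, 0.2371]
ee_rot: [2.963, 1.571, -2.009]
force: [0.0, -0.4, 0.0]
width: 0.0877
side bottle_mid [([295.5, 410.7], 0.87)]
side bottle_mouth [([302.2, 460.1], 0.62)]
side plug [([357.5, 210.9], 0.5)]
side small0 []
side cradle_seat []
top bottle_mid [([218.0, 229.1], 0.95), ([161.6, 264.8], 0.61), ([378.3, 244.3], 0.6)]
top bottle_mouth [([280.6, 249.7], 0.95), ([228.6, 193.7], 0.9), ([126.7, 283.0], 0.58)]
top plug [([377.5, 252.4], 0.44)]
top small0 []
top cradle_seat [([218.1, 228.4], 0.76)]
```

View pics/s28.png

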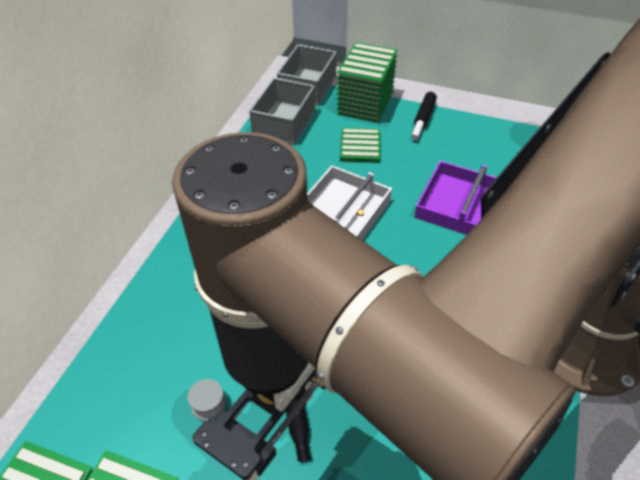

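View pics/t28.png

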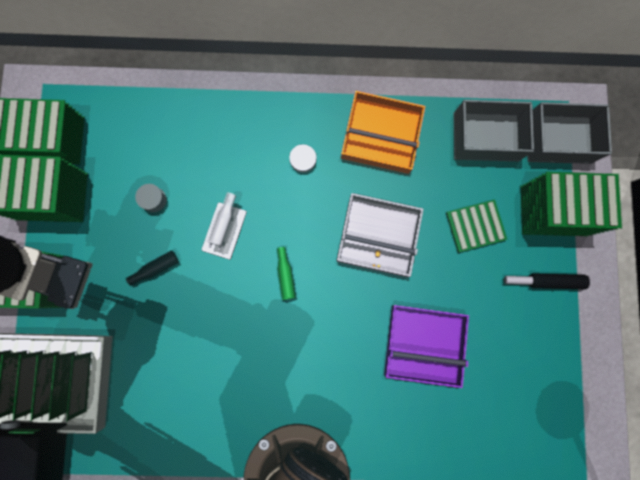

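Top view is clear: the bottle lies on the cradle at about (221,224), the plug is in the tray at (377,253), and specks show at the near wall around (375,265). I'll zoom in and compare with the first picture.

Run:
```python
import cv2,numpy as np
a=cv2.imread("pics/top0.png");b=cv2.imread("pics/t28.png")
c=lambda i,x,y,w,h,s:cv2.resize(i[y:y+h,x:x+w],None,fx=s,fy=s,interpolation=2)
o=np.hstack([c(a,190,180,66,90,6),c(b,190,180,66,90,6)]);cv2.imwrite("pics/cmp.png",o)
cv2.imwrite("pics/tr.png",c(b,330,185,100,100,6))
```

```text
(no output)
```

View pics/cmp.png

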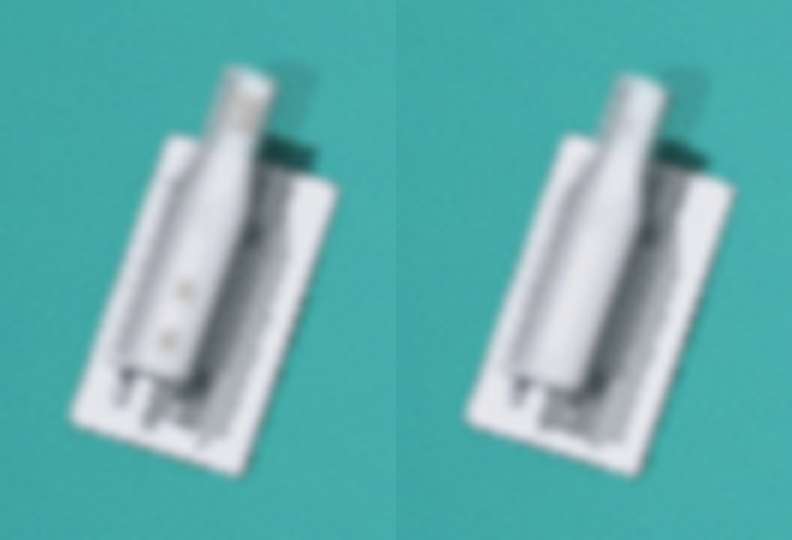

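View pics/tr.png

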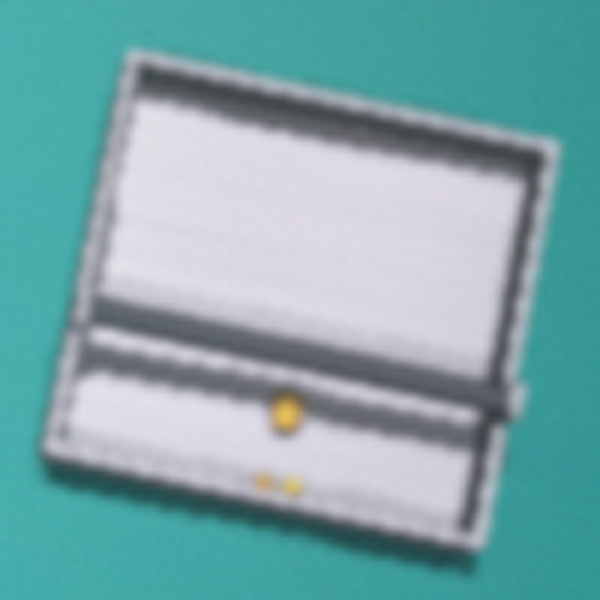

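Run:
```python
from h import *
print(arm.get_state()["force"],arm.get_state()["t"],arm.job_done())
```

```text
the job is handed in; nothing more can be done
[0.46154782 0.03720713 0.47997192] 22.5 None
```

The job is done and handed in at 22.5 s. All three spacers are in the steel tray, and the empty bottle is back on its cradle, mouth pointing the way it did.

**What I did:**
- I lifted the bottle and let it swing mouth-down under a light grip over the tray.
- It ended up badly seated in the fingers, so I stood it on the tray floor and gripped it again.
- One tap on the bar at about 0.3 m/s freed the large spacer, and the two small ones followed.
- I turned the bottle level by pushing its neck against the bar, laid it on the cradle and moved the arm clear.

**Last checks:**
- **Spacers:** the top picture shows the large one and two small brass pieces on the tray floor near the robot-side wall. The detector never reported the small ones; I identified them by eye.
- **Bottle:** it shows no brass inside and lies along the rails as before, but about 3 mm further back towards its closed end. I left that alone rather than risk disturbing it. I checked its resting pose only in the top view, because the arm blocks the side view.
- **Everything else:** by eye, nothing else in the top view has moved. The force reading was near zero with the gripper open and clear.

**What went wrong or disagreed:**
- The first grasp slipped off the top of the bottle.
- With the jaws nearly closed, the fingertips sat roughly 20 mm or more higher than the stated 19 mm nose length implies, so I gripped lower on the second try.
- The bottle also slid about 15–20 mm forward in the fingers while I was levelling it on the bar. I allowed for this when placing it.

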